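# Nest the spare bench-edge guard in its sloping keyed rack

## Robot

A 7-joint arm with a two-finger parallel gripper is mounted at the origin on the work surface. World frame = base frame: x ahead of the robot, y to its left, z up, the work surface at z = 0. Lengths are in mm, angles in rad, forces in N, time in s.
With the tool pointing down it reaches from about 400 to 875 mm from the base axis. Payload 4.4 kg.
Tool frame: the origin (TCP) lies at the very end of the fingers, on their centre line; the grasp point (between the pads) lies 19 mm behind it; y points along the fingers, z is the direction in which the jaws open and shut, and the axes are right-handed (so a half turn about y gives the same grasp; the last joint's range is limited). The gripper opens to 85 mm and grips with 20 to 120 N. Pads are 22 mm wide; open, the fingers measure 114 mm over their backs; the gripper's body (76 mm by 85 mm) begins 54 mm behind the grasp point. The pads swing forward as they close: fully open they stand 13 mm farther back than shut.
Start: joints at [-1.407, 0.628, 0.038, 1.517, -0.027, 0.996, -0.02], TCP at [148.033, 632.933, 231.313] pointing down, gripper open.
Joint ranges: [-3.06, 3.06], [-0.37, 2.12], [-1.25, 1.32], [0.18, 2.47], [-1.1, 4.24], [0.23, 1.98], [-2.94, 2.94]. Speed limits (rad/s): [2.57, 2.57, 3.14, 3.14, 3.14, 3.14, 3.14].

## Interface

Orientations are given as [roll, pitch, yaw] about the fixed x, y, z axes, in that order (R = Rz(yaw) Ry(pitch) Rx(roll)).
In Python, from cell import ctrl, imaging, finish_job gives the robot as it stands.
- The arm moves only by the shell command python3 -m inch 'ROWS'. ROWS is JSON, one flat list of numbers, 7 for each row, row after row: the opening, from 0 (shut) to 1 (fully open), then the shift along the tool's x, y, z in cm, then the turn, a rotation vector about the tool's x, y, z in degrees. A call has 1 to 12 rows; each row is the pose to reach, as a shift and turn from the pose commanded when the call began, along the tool's axes at that moment; what a row does not reach only later rows make up. A row lasts 1/10 s, in which the tool goes at most 50 mm and 8.59 degrees, less where a joint would pass 70% of its speed; a pose out of reach is approached as far as the arm can. A call with a gripper value outside its range is refused whole. The fingers move at their own pace and stop on an object; the grip force is fixed at half the most. Time passes only in rows, so rows that repeat a pose let the fingers close. It gives the time, the measured TCP pose, the force and the opening at its end, in the units of the state.
- ctrl.read_state(): the state, without advancing time (a new reading comes with each control period).
- imaging.get_image(name): name is "scene" or "top"; returns a dict with "img" (420x560x3 uint8, red, green, blue), "fx", "fy", "cx", "cy" (pixels), "R" (3x3) and "t" (3): a world point X has camera coordinates R X + t. Camera axes: x right, y down, z forward; pixel columns grow to the right and rows downward; lengths in mm; the calibration is good to about 2 mm. A picture is of the moment at which its call begins. There is no depth.
- finish_job(): hands the job in, once; it reports no verdict.
The state is a dict: "clock": time; "qpos": joint angles; "qd": joint speeds; "tau": joint torques, N m; "eef_pos": TCP position; "tool_rot": TCP orientation; "force": force on the tool from outside, world axes, zero at the start; "torque": the same for the moment, N m; "width": finger opening in mm.
Only numpy, scipy, OpenCV 4.12 (cv2) and the standard library are available. Lean on these libraries where they do the work, as an engineer would, in place of code of your own. Each camera call takes 0.05 s, during which the arm holds its last target.

## Task

Pick up the loose L-shaped edge guard and nest it in the sloping angle of the storage rack, long leg against the back leg and short leg on the front leg, with the window in its corner dropped over the lug in the rack, so that both its legs lie flush in the angle and it is fully home. Let go and leave it there at rest; do not knock over or push away the glassware and bottles standing around.

Things in the scene. Friction and masses are not known exactly. Their poses are not given: they have to be found in the camera images.
- guard_mid (a point): Loose grey plastic L-section edge guard, 120 mm long, 8 mm thick, about 0.16 kg; at first its short leg lies flat on the bench, its long leg stands up. Long leg 66 mm, short leg 45 mm, both from the outer corner. This point: middle of the long leg (33 mm up, mid-thickness, mid-length). z up the long leg, x out along the short leg, y along the length. Pinch the long leg's upper part across x (8 mm).
- guard: The same guard; origin on its outer corner line at mid-length (4 mm in -x and 33 mm in -z from guard_mid), same axes. Here, at mid-length, a window is cut through the corner: 14 mm wide along y, reaching 18 mm up the long leg and 18 mm out along the short leg.
- trough: The rack's fixed aluminium angle, 8 mm thick, 200 mm long, open upward, rolled back 28 degrees about its length. Origin: mid-length on its inner corner line, 48 mm above the bench. z up the back leg's inner face (22 mm high, leans 28 degrees from vertical); x along the front leg's inner face (40 mm, slopes up 28 degrees); y along the trough. Guard fully home: axes parallel, guard_mid at x 4, z 33 mm.
- trough_back (a point): Middle of the top inner edge of the trough's back leg (x 0, y 0, z 22 mm in the trough's axes). The guard's long leg, when home, sticks out 44 mm beyond it. The guard may not slide home by itself when let go loose: the faces are not slippery, so press it against the back leg and down on the front leg.
- trough_mid (a point): Middle of the inner corner line (the trough's origin). A steel lug, 8 mm long in y, 14 x 14 mm in the trough's x and z, sits in this corner with its middle anywhere from y -25 to +25 mm: it differs each time and is not reported; feel for it or look. The window goes over it with 3 mm play each way in y; off the window the guard stops 14 mm short of home along z.
- beaker_rim (a point): Glass beaker, 68 mm across, 95 mm high, open at the top; centre of its rim. A bystander: leave it.
- wash_bottle: White plastic bottle, 60 mm across, 160 mm high; centre of its underside. A bystander: leave it.
- reagent_jar: Amber glass jar with black cap, 60 mm across, 90 mm high; centre of its underside. A bystander: leave it.
Mind the look-alikes: they are no part of the job. Leave any yellow look-alike of the guard alone.

How it is judged (in metres and radians):
On the way:
1. the guard is lifted clear of the bench (height (world z) of guard_mid above 0.075 m and contact force between the fingers and guard above 0.5 N), for 0.2 s.
At the end, for the whole second after the job is handed in: The guard lies nested in the rack's angle, corner window over the lug: guard_mid within 3.5 mm of its home in x and 4 mm in z in the rack angle's frame, within 35 mm of the trough's middle along y, axes parallel to the trough's within 0.07 rad, and at rest (x of guard_mid in the frame of trough between 0.0005 and 0.0075 m and z of guard_mid in the frame of trough between 0.029 and 0.037 m and y of guard_mid in the frame of trough between -0.035 and 0.035 m and angle between the x axis of guard_mid and the x axis of trough, either way round below 0.07 rad and angle between the y axis of guard_mid and the y axis of trough, either way round below 0.07 rad and linear speed of guard below 0.02 m/s and angular speed of guard below 0.2 rad/s); the robot touches nothing.
It fails at once if a bystander is pushed more than 30 mm or tipped over (distance of any of beaker_rim, wash_bottle, reagent_jar from where it was at the start of the episode above 0.03 m or angle between any of wash_bottle, reagent_jar's own z axis and vertical above 0.5 rad).
It also fails if it takes over 54 s, if anything falls off the work surface, if the arm or the gripper's body presses on something with over 40 N, if the wrist force passes 120 N, or if a joint passes its speed limit or range.

## Working session

There is one attempt and no reset: what is moved stays moved. The work goes in short steps, Python scripts to look and compute and a shell command to move; the robot and the scene stay as the last step left them, time stands still between calls to the robot, and variables do not carry over. Pictures are saved under pics/ and viewed, and the job is handed in when it is done.

```bash
ls; mkdir -p pics
python3 - <<'E'
from cell import ctrl, imaging
import cv2, json
import numpy as np
for n in ("scene","top"):
    d=imaging.get_image(n)
    cv2.imwrite(f"pics/{n}0.png",cv2.resize(d["img"][:,:,::-1],(800,600),interpolation=cv2.INTER_CUBIC))
    cv2.imwrite(f"pics/{n}0_raw.png",d["img"][:,:,::-1])
    print(n,d["fx"],d["fy"],d["cx"],d["cy"],np.round(d["R"],4).tolist(),np.round(d["t"],1).tolist())
print(ctrl.read_state())
E
```

```text
pics
scene 383.72996430853783 383.72996430853783 278.56179228356217 207.12842073713293 [[0.6391, 0.7689, -0.0186], [0.5452, -0.4699, -0.6942], [-0.5425, 0.4335, -0.7196]] [-425.3, -281.2, 1382.0]
top 543.1952329668404 543.1952329668404 278.08063479178276 210.90395969151922 [[0.0052, -1.0, -0.005], [-0.9908, -0.0045, -0.135], [0.1349, 0.0057, -0.9908]] [1.6, 666.4, 1756.3]
{'clock': 0.1, 'qpos': array([-1.40682135,  0.62927689,  0.03843752,  1.51825842, -0.02699794,
        0.99630699, -0.02002041]), 'qd': array([ 0.00022549, -0.00161383,  0.00210987, -0.00286027, -0.00063532,
        0.0005428 ,  0.00049774]), 'tau': array([ 3.75060481e-03, -5.64544344e+01,  1.23080984e+00, -1.93977445e+01,
        1.12594044e-02,  5.42789086e-03, -1.70851212e-05]), 'eef_pos': array([147.88207147, 632.37894897, 230.46890666]), 'tool_rot': array([-1.57252819e+00, -1.61254465e-05, -2.29788190e-01]), 'force': array([-0.58007878, -0.34812934, -0.3573442 ]), 'torque': array([-0.03100082, -0.04588764,  0.04797552]), 'width': 85.52069381386377}
```

View pics/scene0.png

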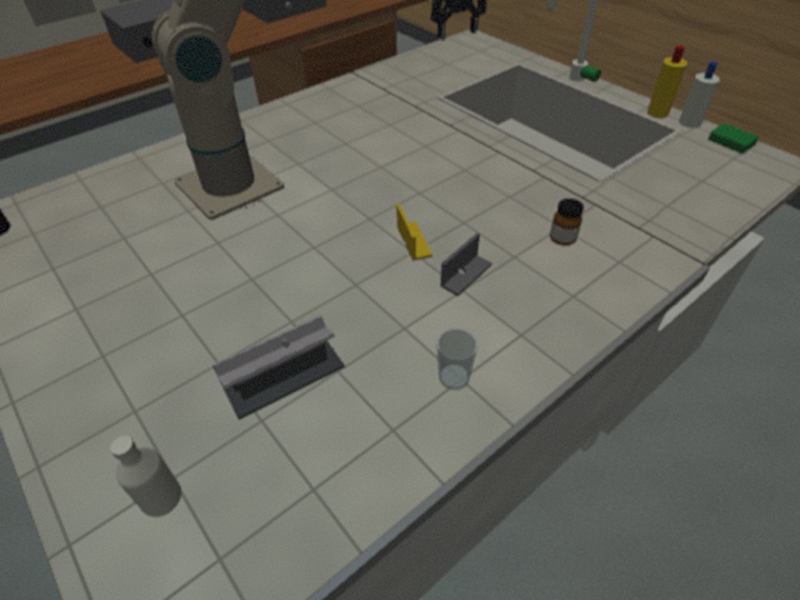

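View pics/top0.png

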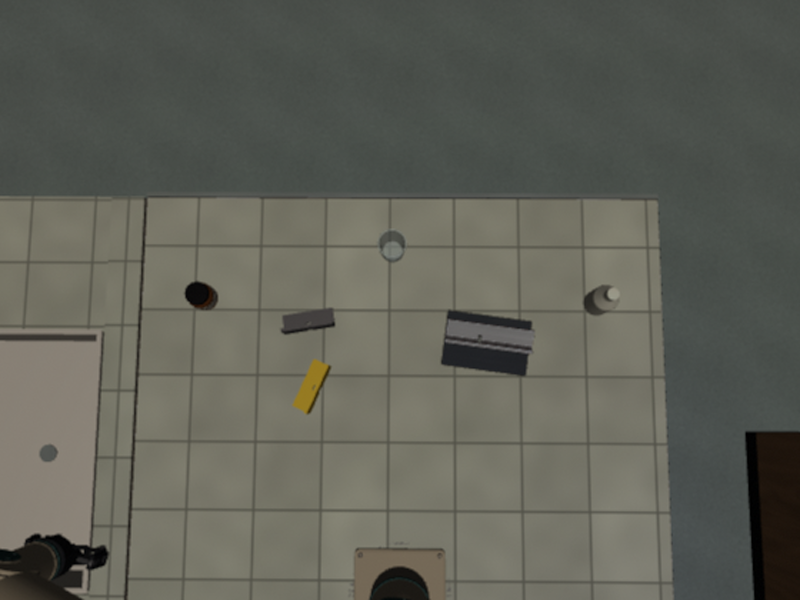

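Candidates: the grey L at scene (465,265) / top (308,320) is the guard. The yellow L at scene (412,235) / top (312,387) is a look-alike, and the grey angle at scene (280,360) / top (488,340) is the fixed rack. I choose the grey loose L; close crops next.

Run:
```python
import cv2
s=cv2.imread("pics/scene0_raw.png");t=cv2.imread("pics/top0_raw.png")
def crop(im,x,y,w,h,n):
    k=800//w
    cv2.imwrite(n,cv2.resize(im[y:y+h,x:x+w],None,fx=k,fy=k,interpolation=cv2.INTER_CUBIC))
crop(s,300,155,50,52,"pics/c1.png") if 0 else None
crop(s,295,150,60,60,"pics/c1.png")if 0 else crop(s,290,155,66,46,"pics/c1.png")
crop(t,190,205,50,36,"pics/c2.png")
crop(s,145,215,100,75,"pics/c3.png")
crop(t,300,210,80,60,"pics/c4.png")
```

```text
(no output)
```

View pics/c1.png

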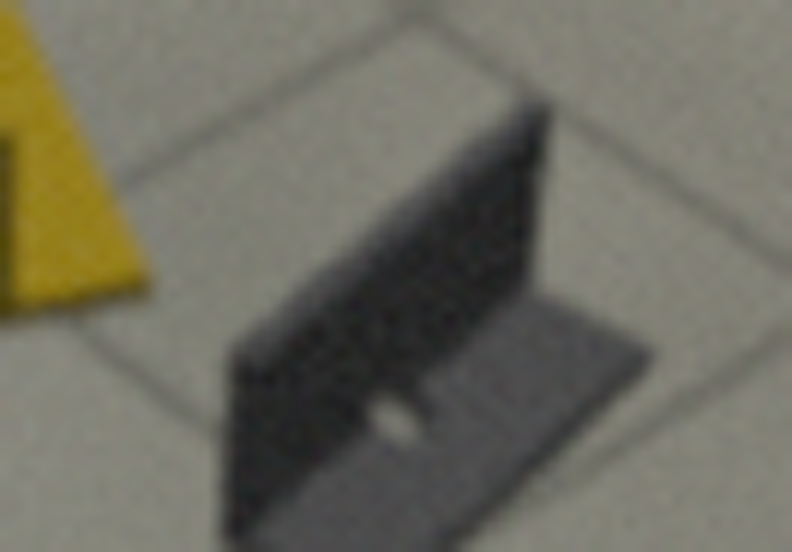

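View pics/c2.png

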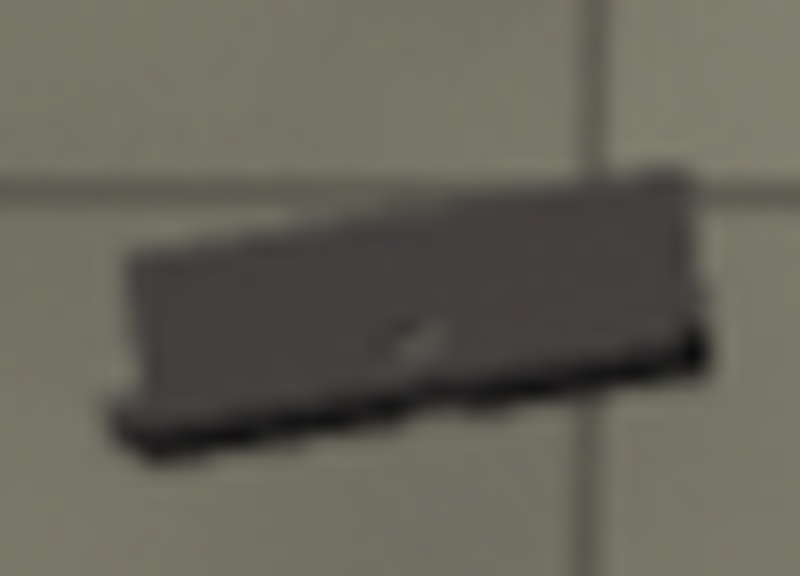

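View pics/c3.png

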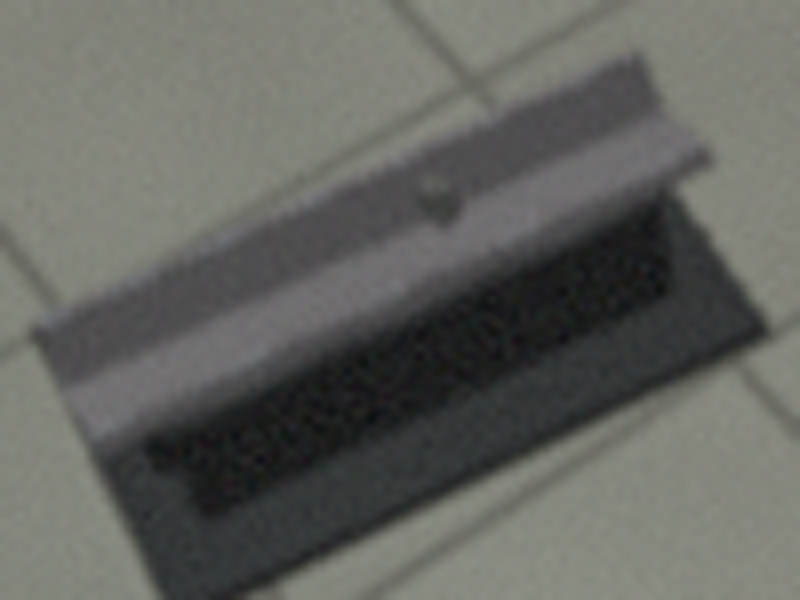

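View pics/c4.png

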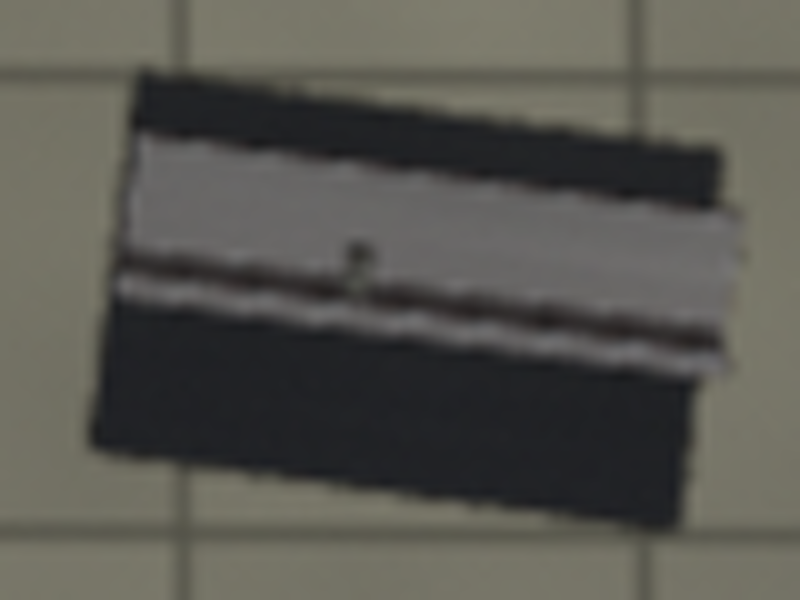

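```bash
cat > h.py <<'E'
import numpy as np, cv2
from scipy.optimize import least_squares
from scipy.spatial.transform import Rotation as Ro
CAM=dict(scene=(383.73,278.562,207.128,np.array([[0.6391,0.7689,-0.0186],[0.5452,-0.4699,-0.6942],[-0.5425,0.4335,-0.7196]]),np.array([-425.3,-281.2,1382.0])),
top=(543.195,278.081,210.904,np.array([[0.0052,-1,-0.005],[-0.9908,-0.0045,-0.135],[0.1349,0.0057,-0.9908]]),np.array([1.6,666.4,1756.3])))
def proj(n,X):
    f,cx,cy,R,t=CAM[n]; c=np.atleast_2d(X)@R.T+t
    return c[:,:2]/c[:,2:]*f+[cx,cy]
def ray(n,uv,z):
    f,cx,cy,R,t=CAM[n]; d=R.T@np.array([(uv[0]-cx)/f,(uv[1]-cy)/f,1]); o=-R.T@t
    return o+d*(z-o[2])/d[2]
def guardR(yaw): return Ro.from_euler('z',yaw).as_matrix()
def troughR(yaw): return Ro.from_euler('z',yaw).as_matrix()@Ro.from_euler('y',-np.radians(28)).as_matrix()
def Lsec(L,a,b,t,inner=False):
    # outer-corner origin
    if inner: s=[(0,0),(0,b),(-t,b),(-t,-t),(a,-t),(a,0)]
    else: s=[(0,0),(0,b),(t,b),(t,t),(a,t),(a,0)]
    P=[];E=[]
    for y in(-L/2,L/2):
        n=len(P);P+=[(x,y,z) for x,z in s];E+=[(n+i,n+(i+1)%6) for i in range(6)]
    E+=[(i,i+6) for i in range(6)]
    return np.array(P,float),E
GP,GE=Lsec(120,45,66,8); TP,TE=Lsec(200,40,22,8,True)
def draw(im,n,R,o,P,E,off,k,col=(0,255,0)):
    uv=(proj(n,P@R.T+o)-off+.5)*k
    for a,b in E: cv2.line(im,tuple(int(v) for v in uv[a]),tuple(int(v) for v in uv[b]),col,1,cv2.LINE_AA)
def cropim(im,x,y,w,h,k): return cv2.resize(im[y:y+h,x:x+w],None,fx=k,fy=k,interpolation=cv2.INTER_CUBIC)
def c2r(c,off,k): return (np.array(c,float)+.5)/k-.5+np.array(off)
E
cat > fit.py <<'E'
from h import *
# (cam, body point, pixel)
g=[("top",(45,60,8),c2r((130,255),(190,205),16)),("top",(45,-60,8),c2r((688,178),(190,205),16)),
("top",(0,60,0),c2r((152,460),(190,205),16)),("top",(0,60,66),c2r((112,415),(190,205),16)),("top",(0,-60,0),c2r((700,372),(190,205),16)),
("scene",(8,60,66),c2r((546,112),(290,155),12)),("scene",(8,-60,66),c2r((237,360),(290,155),12)),("scene",(8,60,8),c2r((530,292),(290,155),12)),("scene",(45,60,8),c2r((652,355),(290,155),12))]
t=[("top",(40,100,0),c2r((138,135),(300,210),10)),("top",(40,-100,0),c2r((742,210),(300,210),10)),
("top",(-8,100,22),c2r((118,295),(300,210),10)),("top",(-8,-100,22),c2r((728,375),(300,210),10)),
("scene",(-8,100,22),c2r((637,55),(145,215),8)),("scene",(-8,-100,22),c2r((38,332),(145,215),8)),
("scene",(40,100,0),c2r((712,155),(145,215),8)),("scene",(40,-100,-0),c2r((92,440),(145,215),8)),
]
def fit(obs,Rf,z,x0):
    def pr(p): return np.concatenate([proj(n,Rf(p[2])@np.array(b)+[p[0],p[1],z])[0]-uv for n,b,uv in obs])
    r=least_squares(pr,x0,x_scale=[10,10,.1],loss='soft_l1'); print(r.x,np.degrees(r.x[2]));print(np.round(r.fun.reshape(-1,2),2).tolist()); return r.x
pg=fit(g,guardR,0,[600,100,.1]); pt=fit(t,troughR,48,[550,-150,-.1])
np.save("pg.npy",pg);np.save("pt.npy",pt)
s=cv2.imread("pics/scene0_raw.png");tt=cv2.imread("pics/top0_raw.png")
for i,(im,n,x,y,w,h,k) in enumerate([(s,"scene",300,150,60,60,10),(tt,"top",190,205,50,36,16),(s,"scene",145,215,100,75,8),(tt,"top",300,210,80,60,10)]):
    c=cropim(im,x,y,w,h,k)
    if i<2: draw(c,n,guardR(pg[2]),[pg[0],pg[1],0],GP,GE,(x,y),k)
    else: draw(c,n,troughR(pt[2]),[pt[0],pt[1],48],TP,TE,(x,y),k)
    cv2.imwrite(f"pics/f{i}.png",c)
E
python3 fit.py
python3 - <<'E'
import cv2,numpy as np
im=[cv2.resize(cv2.imread(f"pics/f{i}.png"),(400,300)) for i in range(4)]
cv2.imwrite("pics/f.png",np.vstack([np.hstack(im[:2]),np.hstack(im[2:])]))
E
```

```text
[6.02391963e+02 2.11647717e+02 1.38730153e-01] 7.948652259144373
[[-0.17, -0.31], [0.18, -0.21], [0.32, 0.25], [-0.18, 1.16], [1.26, 1.03], [0.61, 0.07], [0.51, 0.33], [0.25, -0.15], [0.07, 0.03]]
[ 5.77716702e+02 -2.04220761e+02 -1.27399265e-01] -7.299440218195315
[[-0.35, -0.46], [0.2, 0.08], [-0.41, -0.41], [-0.32, -0.32], [-0.11, -0.45], [-0.85, -0.45], [0.02, -0.52], [-0.21, 0.84]]
```

View pics/f.png

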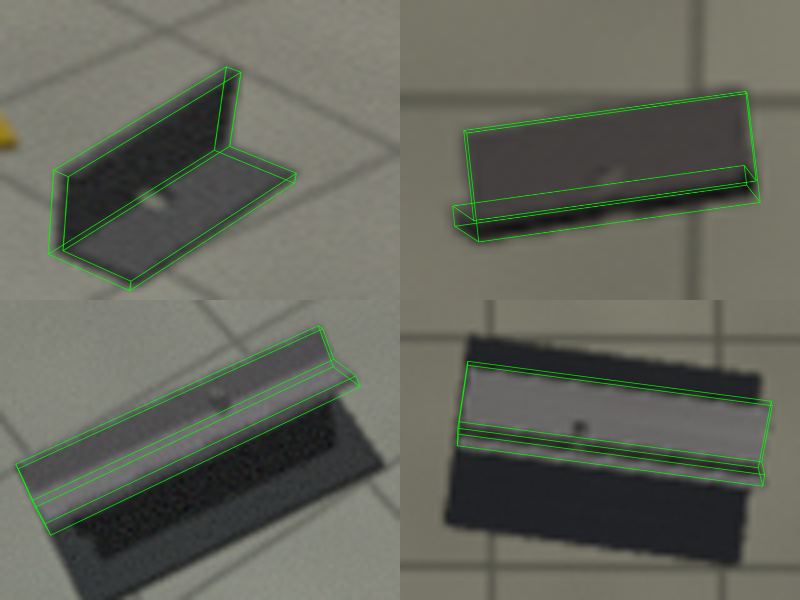

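The fits overlay well: the guard's outer corner is near (602,212) with yaw +8°, and the trough is near (578,-204) with yaw -7.3°. The lug shows at c4 (359,262) and c3 (440,196). Next I compute the lug's y and the first move.

```bash
cat >> h.py <<'E'
def goalrows(st,Rt,pt_):
    R0=Ro.from_euler('xyz',st['tool_rot']).as_matrix(); 
    d=R0.T@(np.array(pt_)-st['eef_pos'])/10
    rv=np.degrees(Ro.from_matrix(R0.T@Rt).as_rotvec())
    return np.round(d,2).tolist(),np.round(rv,2).tolist()
def toolR(Rg): # tool z = guard x, tool y = -guard z, tool x = guard y... right handed: x = y x z
    y=-Rg[:,2]; z=Rg[:,0]; return np.stack([np.cross(y,z),y,z],1)
E
python3 - <<'E'
from h import *
from cell import ctrl
pg=np.load("pg.npy");pt=np.load("pt.npy")
for n,uv in (("top",c2r((359,262),(300,210),10)),("scene",c2r((440,196),(145,215),8))):
    r=least_squares(lambda p:proj(n,troughR(pt[2])@np.array([p[0],p[1],14])+[pt[0],pt[1],48])[0]-uv,[14,0]);print(n,r.x)
st=ctrl.read_state()
R=guardR(pg[2]); o=np.array([pg[0],pg[1],0])
T=toolR(R); print(np.round(T,3).tolist())
print(goalrows(st,T,o+R@[4,0,140]))
print(goalrows(st,T,o+R@[4,0,32]))
Rt=troughR(pt[2]);print(np.round(Rt@[0,0,32]+Rt@[4,0,0]+[pt[0],pt[1],48],1))
E
```

```text
top [10.10822419 22.13309656]
scene [13.67888323 21.99449309]
[[0.138, -0.0, 0.99], [-0.99, -0.0, 0.138], [0.0, -1.0, 0.0]]
([54.21, 9.1, -30.45], [0.09, 68.89, 0.06])
([54.21, 19.9, -30.44], [0.09, 68.89, 0.06])
[ 566.3 -202.8   78.1]
```

```bash
python3 -m inch '[1,5,1,-2.8,0,6,0, 1,10,2,-5.6,0,13,0, 1,15,3,-8.4,0,20,0, 1,20,4,-11.2,0,26,0, 1,25,5,-14,0,33,0, 1,30,6,-16.8,0,39,0, 1,35,7,-19.7,0,46,0, 1,40,7.5,-22.5,0,53,0, 1,45,8,-25.3,0,60,0, 1,50,8.5,-28.1,0,66,0, 1,54.2,9.1,-30.45,0,69,0, 1,54.2,9.1,-30.45,0,69,0]'
python3 - <<'E'
from h import *
from cell import ctrl
pg=np.load("pg.npy")
st=ctrl.read_state();R=guardR(pg[2]); o=np.array([pg[0],pg[1],0])
T=toolR(R)
print(np.round(st['qpos'],2).tolist(),st['width'],goalrows(st,T,o+R@[4,0,140]),goalrows(st,T,o+R@[4,0,32]))
E
```

```text
clock: 1.3
eef_pos: [586.3, 230.8, 142.7]
tool_rot: [-1.572, -0.0, -1.435]
force: [1.4, 0.4, 0.8]
width: 85.7
[-0.6, 0.72, 0.31, 1.66, -0.28, 0.8, -0.03] 85.68532994265087 ([2.12, 0.27, 1.73], [0.05, -0.16, 0.01]) ([2.12, 11.07, 1.74], [0.05, -0.16, 0.01])
```

```bash
python3 -m inch '[1,0,0,0,0,0,0, 1,0,0,0,0,0,0, 1,0,0,0,0,0,0]'
cat > go.py <<'E'
import sys
from h import *
from cell import ctrl, imaging
pg=np.load("pg.npy")
st=ctrl.read_state();R=guardR(pg[2]); o=np.array([pg[0],pg[1],0])
T=toolR(R)
print(goalrows(st,T,o+R@[4,0,140]),goalrows(st,T,o+R@[4,0,32]))
for n,(x,y,w,h,k) in dict(scene=(270,110,100,100,6),top=(170,180,90,80,8)).items():
    im=imaging.get_image(n)["img"][:,:,::-1].copy()
    c=cropim(im,x,y,w,h,k); cv2.imwrite(f"pics/{sys.argv[1]}_{n}.png",c)
E
python3 go.py a1
```

```text
clock: 1.6
eef_pos: [584.2, 233.5, 143.0]
tool_rot: [-1.572, 0.001, -1.433]
force: [0.1, 0.2, 0.1]
width: 85.6
([2.42, 0.29, 1.9], [0.09, -0.03, -0.06]) ([2.43, 11.09, 1.92], [0.09, -0.03, -0.06])
```

View pics/a1_top.png

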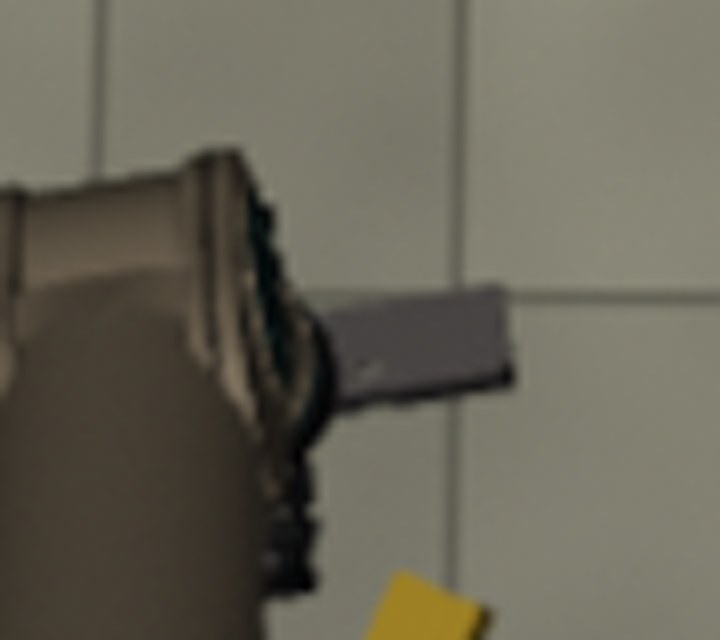

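View pics/a1_scene.png

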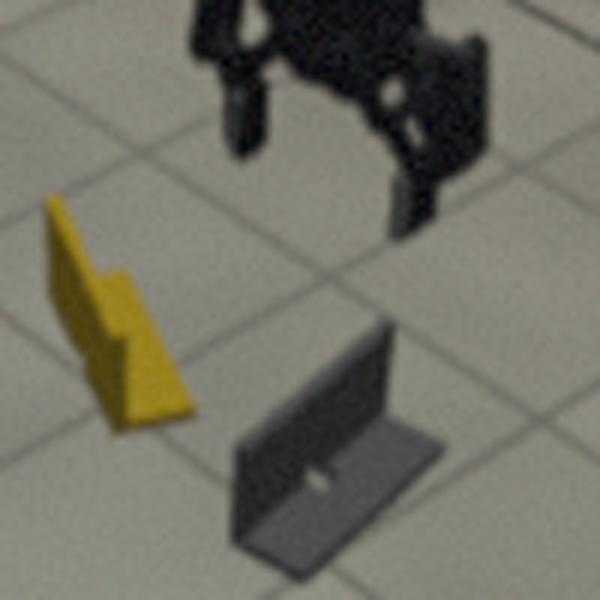

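The picture shows the guard at scene-crop (315,450) with the open gripper above and about 30 mm off it. The yellow part lies clear at (110,330). Next: shift over, descend and close.

```bash
python3 -m inch '[1,1.2,0.2,0.9,0,0,0, 1,2.4,0.3,1.9,0,0,0, 1,2.4,2,1.9,0,0,0, 1,2.4,4,1.9,0,0,0, 1,2.4,6,1.9,0,0,0, 1,2.4,8,1.9,0,0,0, 1,2.4,9.5,1.9,0,0,0, 1,2.4,10.5,1.9,0,0,0, 1,2.4,11.1,1.9,0,0,0, 1,2.4,11.1,1.9,0,0,0, 1,2.4,11.1,1.9,0,0,0]'
python3 go.py a2
```

```text
clock: 2.8
eef_pos: [608.1, 211.0, 33.0]
tool_rot: [-1.57, 0.0, -1.434]
force: [-0.0, -0.6, -0.4]
width: 85.3
([-0.14, -10.7, -0.15], [-0.06, -0.12, -0.01]) ([-0.14, 0.1, -0.16], [-0.06, -0.12, -0.01])
```

View pics/a2_scene.png

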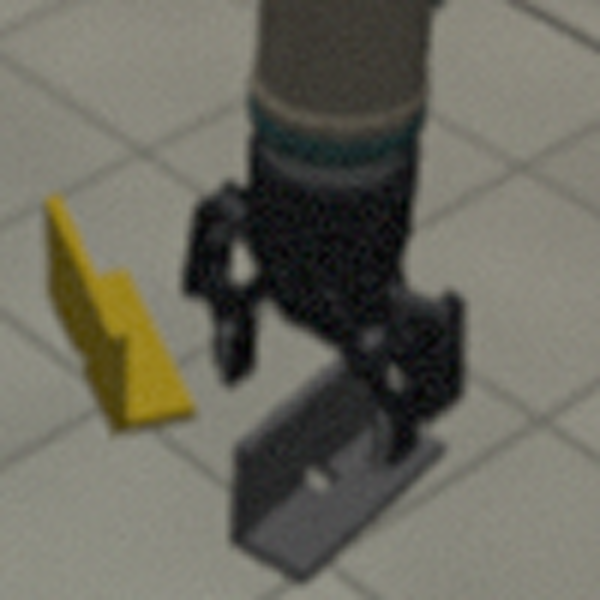

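The fingers straddle the long leg, so I close and lift.

```bash
python3 -m inch '[0.6,-0.1,0.1,-0.1,0,0,0, 0.3,-0.1,0.1,-0.1,0,0,0, 0,-0.1,0.1,-0.1,0,0,0, 0,-0.1,0.1,-0.1,0,0,0, 0,-0.1,0.1,-0.1,0,0,0, 0,-0.1,0.1,-0.1,0,0,0, 0,-0.1,0.1,-0.1,0,0,0, 0,-0.1,0.1,-0.1,0,0,0]'
python3 -m inch '[0,0,-1,0,0,0,0, 0,0,-3,0,0,0,0, 0,0,-6,0,0,0,0, 0,0,-9,0,0,0,0, 0,0,-11,0,0,0,0, 0,0,-12,0,0,0,0, 0,0,-12,0,0,0,0, 0,0,-12,0,0,0,0]'
python3 go.py a3
```

```text
clock: 3.7
eef_pos: [606.4, 211.8, 31.4]
tool_rot: [-1.571, 0.0, -1.434]
force: [-0.8, -0.3, 1.1]
width: 7.0
clock: 4.5
eef_pos: [605.7, 211.8, 150.6]
tool_rot: [-1.572, -0.0, -1.434]
force: [0.0, 1.0, -1.7]
width: 7.4
([-0.03, 1.06, 0.07], [0.09, -0.11, 0.0]) ([-0.03, 11.86, 0.09], [0.09, -0.11, 0.0])
```

View pics/a3_scene.png

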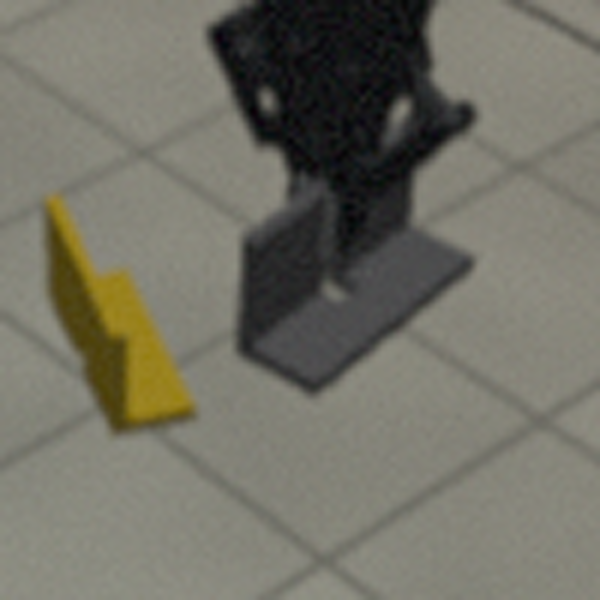

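View pics/a3_top.png

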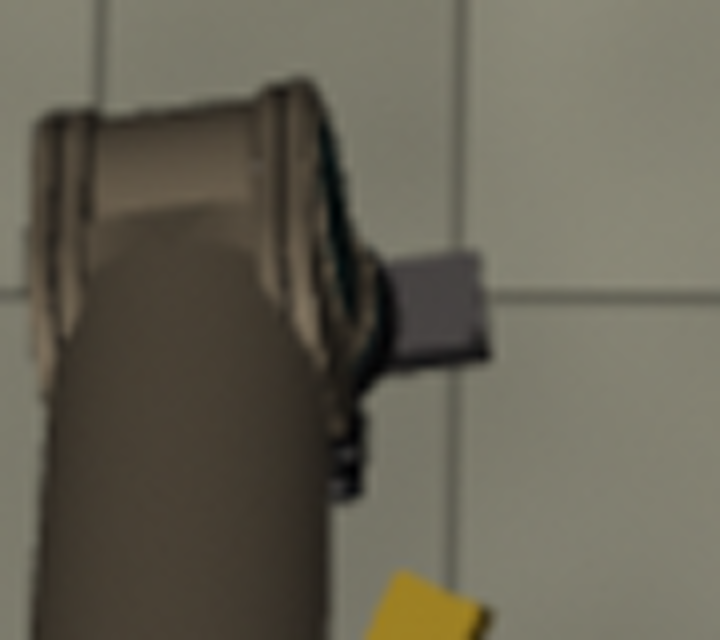

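```bash
cat > grip.py <<'E'
from h import *
from cell import ctrl
st=ctrl.read_state()
RT=Ro.from_euler('xyz',st['tool_rot']).as_matrix()
Rg=np.stack([RT[:,2],-RT[:,0],-RT[:,1]],1)
obs=[((45,-60,8),(315,380)),((45,60,8),(472,258)),((0,-60,0),(241,350)),((0,-60,66),(245,236)),((45,-60,0),(315,393)),((45,60,0),(473,268))]
obs=[(np.array(b),c2r(c,(270,110),6)) for b,c in obs]
# guard origin = tcp + Rg@(-4+dx, a, -b)
f=lambda p:np.concatenate([proj("scene",st['eef_pos']+Rg@(np.array([-4+p[2],p[0],-p[1]])+b))[0]-u for b,u in obs])
r=least_squares(f,[0,32,0]);print(r.x,np.round(r.fun.reshape(-1,2),2).tolist())
im=cv2.imread("pics/a3_scene.png")
draw(im,"scene",Rg,st['eef_pos']+Rg@np.array([-4,r.x[0],-r.x[1]]),GP,GE,(270,110),6)
draw(im,"scene",Rg,st['eef_pos']+Rg@np.array([-4,0,-31.4]),GP,GE,(270,110),6,(0,0,255))
cv2.imwrite("pics/g.png",im)
E
python3 grip.py
```

```text
[ 24.63462101  51.16941269 -13.43792197] [[0.38, 0.01], [0.09, -0.4], [-0.33, 0.13], [0.04, 0.04], [0.19, 0.07], [-0.4, 0.15]]
```

View pics/g.png

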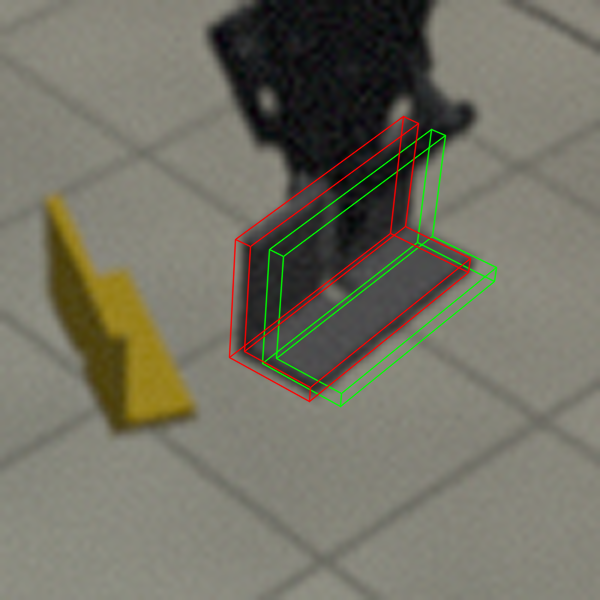

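```bash
cat > tgt.py <<'E'
import sys
from h import *
from cell import ctrl
# args: guard origin target in trough frame x y z, grip a b
pt=np.load("pt.npy")
x,y,z,a,b=map(float,sys.argv[1:6])
Rt=troughR(pt[2]); o=np.array([pt[0],pt[1],48])
st=ctrl.read_state()
tcp=o+Rt@(np.array([x,y,z])+[4,-a,b])
print("target",np.round(tcp,1),goalrows(st,toolR(Rt),tcp))
RT=Ro.from_euler('xyz',st['tool_rot']).as_matrix()
print("now: guard in trough",np.round(Rt.T@(st['eef_pos']-o)-[4,-a,b],1),"rot err deg",np.round(np.degrees(Ro.from_matrix(Rt.T@np.stack([RT[:,2],-RT[:,0],-RT[:,1]],1)).as_rotvec()),2),"F trough",np.round(Rt.T@st['force'],1),"q",np.round(st['qpos'],2).tolist(),st['width'],st['clock'])
E
python3 tgt.py 3 22 60 0 31.4
python3 -c "
from h import *
print(ray('top',(274,172),95),ray('top',(425,207),160),ray('top',(140,206),90))"
```

```text
target [ 544.1 -177.7  132. ] ([37.74, 1.84, -11.37], [27.99, 14.84, -3.65])
now: guard in trough [ 21.4 416.   70.5] rot err deg [ 3.65 27.99 14.84] F trough [-1.   0.6 -1.3] q [-0.56, 0.73, 0.31, 1.62, -0.28, 0.84, 0.0] 7.349396802941417 4.6
[787.34386994  18.52566648  95.        ] [ 665.00714139 -451.49089078  160.        ] [674.27591786 452.26706185  90.        ]
```

```bash
python3 -m inch '[0,2,-1,-0.5,0,0,0, 0,5,-1,-1.5,3,1.5,-0.4, 0,9,-1,-2.7,7,3.7,-0.9, 0,13,-1,-4,10.5,5.5,-1.4, 0,17,-1,-5,14,7.4,-1.8, 0,21,-1,-6.3,17.5,9.3,-2.3, 0,25,-0.5,-7.5,20,10.7,-2.7, 0,29,0,-8.7,23,12,-3, 0,33,0.8,-10,26,13.5,-3.4, 0,36,1.5,-11,28,14.8,-3.6, 0,37.7,1.8,-11.4,28,14.8,-3.6, 0,37.7,1.8,-11.4,28,14.8,-3.6]'
python3 -m inch '[0,0,0,0,0,0,0, 0,0,0,0,0,0,0]'
python3 tgt.py 3 22 60 0 31.4
```

```text
clock: 5.8
eef_pos: [566.6, -184.5, 185.8]
tool_rot: [-1.139, 0.012, -1.695]
force: [0.4, -1.5, -2.4]
width: 7.0
clock: 6.0
eef_pos: [566.2, -181.4, 184.1]
tool_rot: [-1.143, 0.015, -1.694]
force: [0.3, 0.4, -2.1]
width: 7.3
target [ 544.1 -177.7  132. ] ([-0.01, 3.82, -4.2], [3.5, -0.18, -0.9])
now: guard in trough [47.2 21.2 95.5] rot err deg [ 0.9   3.5  -0.18] F trough [-0.8  0.5 -1.9] q [0.16, 0.49, 0.23, 2.13, -1.1, 0.23, 1.25] 7.306641152934199 6.0
```

The arm has hit wrist limits (q5 = -1.1, q6 = 0.23) short of the target. I will collect a few joint/pose pairs, fit a kinematic model and choose a better elbow side.

```bash
cat > log.py <<'E'
from cell import ctrl
import pickle,os
L=pickle.load(open("log.pkl","rb")) if os.path.exists("log.pkl") else []
s=ctrl.read_state();L.append((s['qpos'],s['eef_pos'],s['tool_rot']));pickle.dump(L,open("log.pkl","wb"))
import numpy as np;print(s['clock'],np.round(s['qpos'],3).tolist(),np.round(s['eef_pos'],1),np.round(s['tool_rot'],3))
E
python3 log.py
python3 -m inch '[0,0,-2,2,-4,0,0, 0,0,-4,3,-8,0,0, 0,0,-6,4,-16,0,0]';python3 log.py
python3 -m inch '[0,0,-2,0,-8,-8,0, 0,0,-4,2,-12,-16,0]';python3 log.py
python3 -m inch '[0,-3,-2,0,0,-8,0, 0,-6,-2,2,0,-16,0]';python3 log.py
python3 -m inch '[0,-3,-2,4,0,-8,0, 0,-6,-3,8,0,-16,0]';python3 log.py
```

```text
6.0 [0.157, 0.492, 0.227, 2.131, -1.099, 0.234, 1.252] [ 566.2 -181.4  184.1] [-1.143  0.015 -1.694]
clock: 6.3
eef_pos: [578.8, -179.7, 253.4]
tool_rot: [-1.401, 0.017, -1.687]
force: [3.9, 0.4, -2.8]
width: 7.4
6.3 [-0.196, 0.561, 0.747, 1.794, -0.606, 0.843, 0.715] [ 578.8 -179.7  253.4] [-1.401  0.017 -1.687]
clock: 6.5
eef_pos: [591.6, -181.1, 295.0]
tool_rot: [-1.584, -0.0, -1.447]
force: [1.9, -0.7, -2.1]
width: 7.1
6.5 [-0.174, 0.623, 0.738, 1.529, -0.432, 1.172, 0.768] [ 591.6 -181.1  295. ] [-1.584 -0.    -1.447]
clock: 6.7
eef_pos: [606.0, -121.2, 316.4]
tool_rot: [-1.576, -0.001, -1.169]
force: [0.2, -0.4, -1.9]
width: 7.1
6.7 [-0.243, 0.581, 0.675, 1.506, -0.374, 1.19, 0.894] [ 606.  -121.2  316.4] [-1.576e+00 -1.000e-03 -1.169e+00]
clock: 6.9
eef_pos: [654.4, -36.0, 343.8]
tool_rot: [-1.576, 0.003, -0.888]
force: [1.1, -0.6, -1.9]
width: 7.0
6.9 [-0.309, 0.609, 0.595, 1.344, -0.338, 1.294, 0.978] [654.4 -36.  343.8] [-1.576  0.003 -0.888]
```

```bash
cat > kin.py <<'E'
from h import *
import itertools
def Rz(a): return Ro.from_euler('z',a).as_matrix()
def Ry(a): return Ro.from_euler('y',a).as_matrix()
AX='zyzyzyz'
def fk(q,s,P):
    # P: [d0,d3,a3,d5,a5,d7, a7, yaw0]
    off=[(0,0,P[0]),(0,0,0),(P[2],0,P[1]),(-P[2],0,0),(P[4],0,P[3]),(0,0,0),(P[6],0,P[5])]
    # offsets: before joint i+1 ...
    R=Rz(P[7]);p=np.zeros(3)
    trans=[(0,0,P[0]),(0,0,0),(0,0,P[1]),(P[2],0,0),(-P[4],0,P[3]),(P[6],0,0)]
    for i in range(7):
        R=R@(Rz(s[i]*q[i]) if AX[i]=='z' else Ry(s[i]*q[i]))
        if i==0: p=p+R@[0,0,P[0]]
        if i==2: p=p+R@[P[2],0,P[1]]
        if i==4: p=p+R@[P[4],0,P[3]]
        if i==6: p=p+R@[P[6],0,P[5]]
    return p,R
E
cat > kfit.py <<'E'
from kin import *
import pickle
L=pickle.load(open("log.pkl","rb"))
L=[(np.array([-1.40682135,0.62927689,0.03843752,1.51825842,-0.02699794,0.99630699,-0.02002041]),np.array([147.88207147,632.37894897,230.46890666]),np.array([-1.57252819,-1.6e-5,-.22978819]))]+L
best=[]
for sz in itertools.product([1,-1],repeat=7):
    if sz[1]==-1: continue
    # tool const: R_meas = R_fk * C ; check C const
    C=[fk(q,sz,np.zeros(8))[1].T@Ro.from_euler('xyz',t).as_matrix() for q,p,t in L]
    e=[Ro.from_matrix(C[0].T@c).magnitude() for c in C]
    best.append((max(e),sz,np.round(C[0],3).tolist()))
best.sort(key=lambda b:b[0]);print(best[:4])
s=best[0][1]
def f(P): return np.concatenate([fk(q,s,P)[0]-p for q,p,t in L])
# yaw0 from C handled: position yaw
for y0 in (0,np.pi/2,np.pi,-np.pi/2):
    r=least_squares(f,[300,350,0,350,0,250,0,y0],x_scale=[100]*7+[1]);print(r.cost,np.round(r.x,3))
E
python3 kfit.py
```

```text
[(1.2883630170165696e-07, (-1, 1, -1, 1, -1, 1, -1), [[0.0, 0.0, -1.0], [-1.0, 0.0, -0.0], [0.0, 1.0, 0.0]]), (0.5918086131415664, (-1, 1, -1, -1, -1, -1, -1), [[-0.045, -0.949, -0.313], [-0.997, 0.063, -0.045], [0.063, 0.31, -0.949]]), (0.7179768143989027, (-1, 1, 1, -1, 1, -1, 1), [[0.086, -0.949, -0.305], [-0.994, -0.062, -0.086], [0.062, 0.31, -0.949]]), (0.8787233920748493, (-1, 1, 1, 1, 1, 1, 1), [[0.131, -0.0, -0.991], [-0.991, 0.0, -0.131], [0.0, 1.0, 0.0]])]
14.859602415058918 [ 3.34861e+02  5.59646e+02 -4.10000e-01  3.82509e+02 -3.32700e+00
  3.47494e+02 -2.21000e-01 -4.10000e-02]
14.859602415668013 [ 3.34861e+02  5.59646e+02 -4.10000e-01  3.82509e+02 -3.32700e+00
  3.47494e+02 -2.21000e-01 -4.10000e-02]
9097.093511238261 [ 646.907 -561.728 -433.228   60.796  -50.884  115.582   48.212    3.066]
14.859602414257143 [ 3.34861e+02  5.59646e+02 -4.10000e-01  3.82509e+02 -3.32700e+00
  3.47494e+02 -2.21000e-01 -4.10000e-02]
```

```bash
cat > kin2.py <<'E'
from kin import *
S=(-1,1,-1,1,-1,1,-1)
C=np.array([[0,0,-1],[-1,0,0],[0,1,0]],float)
def fk2(q,P,all=False):
    R=np.eye(3);p=np.zeros(3);pts=[]
    for i in range(7):
        R=R@(Rz(S[i]*q[i]) if AX[i]=='z' else Ry(S[i]*q[i]))
        if i==0: p=p+R@[P[6],P[4],P[0]]
        if i==2: p=p+R@[P[7],P[5],P[1]]
        if i==4: p=p+R@[P[9],P[8],P[2]]
        if i==6: p=p+R@[0,0,P[3]]
        pts.append(p)
    return p,R@C
E
cat > kfit2.py <<'E'
from kin2 import *
import pickle
L=pickle.load(open("log.pkl","rb"))
L=[(np.array([-1.40682135,0.62927689,0.03843752,1.51825842,-0.02699794,0.99630699,-0.02002041]),np.array([147.88207147,632.37894897,230.46890666]),None)]+L
for m in (4,6,8,10):
    f=lambda P:np.concatenate([fk2(q,np.r_[P,np.zeros(10-m)])[0]-p for q,p,t in L])
    r=least_squares(f,[330,560,380,350]+[0]*(m-4));print(m,r.cost,np.round(r.x,2),np.abs(r.fun).max())
np.save("P.npy",r.x)
E
python3 kfit2.py
```

```text
4 729.3804742679691 [424.29 501.78 418.46 368.07] 26.74982755795645
6 0.02495846220595982 [335.97 558.85 382.22 349.5  -11.48 -16.46] 0.14429421602773118
8 0.0231747133087183 [ 3.3566e+02  5.5976e+02  3.8245e+02  3.4997e+02 -1.1520e+01 -1.6440e+01
 -5.0000e-01 -2.8000e-01] 0.1352121552358767
10 1.4854590513056293e-12 [ 3.3620e+02  5.5910e+02  3.8214e+02  3.4989e+02 -1.1500e+01 -1.6200e+01
  0.0000e+00 -0.0000e+00 -3.5000e-01  0.0000e+00] 8.331899152835831e-07
```

Kinematics are now exact. Next I check the feasible arm configurations for the hover and home poses.

```bash
cat > ik.py <<'E'
from kin2 import *
P=np.load("P.npy"); pt=np.load("pt.npy")
lo=np.array([-3.06,-.37,-1.25,.18,-1.1,.23,-2.94]);hi=np.array([3.06,2.12,1.32,2.47,4.24,1.98,2.94])
def err(q,p,R):
    pp,RR=fk2(q,P); return np.r_[(pp-p)/100,Ro.from_matrix(R.T@RR).as_rotvec()]
def sols(p,R,n=150,seed=0):
    rng=np.random.default_rng(seed);out=[]
    for _ in range(n):
        q0=rng.uniform(lo,hi); r=least_squares(err,q0,args=(p,R),bounds=(lo+.005,hi-.005))
        if np.abs(r.fun).max()<1e-4: out.append(r.x)
    return out
Rt=troughR(pt[2]);o=np.array([pt[0],pt[1],48])
FL=Ro.from_euler('y',180,degrees=True).as_matrix()
if __name__=="__main__":
  for z in (60,0):
    tcp=o+Rt@[4+2,22-2,z+31.4]
    for nm,T in (("norm",toolR(Rt)),("flip",toolR(Rt)@FL)):
        ss=sols(tcp,T,60);print(z,nm,len(ss))
        m=sorted(ss,key=lambda q:-np.minimum(q-lo,hi-q).min())[:6]
        for q in m: print(np.round(q,2).tolist(),round(np.minimum(q-lo,hi-q).min(),2))
E
time python3 ik.py
```

```text
Traceback (most recent call last):
  File "ik.py", line 18, in <module>
    ss=sols(tcp,T,60);print(z,nm,len(ss))
  File "ik.py", line 9, in sols
    q0=rng.uniform(lo,hi); r=least_squares(err,q0,args=(p,R),bounds=(lo+.005,hi-.005))
                             ~~~~~~~~~~~~~^^^^^^^^^^^^^^^^^^^^^^^^^^^^^^^^^^^^^^^^^^^^
ValueError: Initial guess is outside of provided bounds

real	0m1.340s
user	0m1.952s
sys	0m0.095s
```

```bash
sed -i 's/rng.uniform(lo,hi)/rng.uniform(lo+.01,hi-.01)/' ik.py; time python3 ik.py
```

```text
60 norm 40
[0.96, 0.75, -0.96, 2.27, 1.89, 0.54, -1.61] 0.2
[0.94, 0.74, -0.92, 2.27, 1.91, 0.5, -1.64] 0.2
[0.87, 0.69, -0.81, 2.27, 1.98, 0.43, -1.72] 0.2
[1.04, 0.84, -1.12, 2.26, 1.83, 0.67, -1.53] 0.13
[0.1, 0.6, 0.34, 2.29, 4.08, 0.35, 2.36] 0.12
[0.11, 0.6, 0.32, 2.29, 4.07, 0.34, 2.38] 0.11
60 flip 40
[0.99, 0.79, -1.02, 2.26, 1.87, 0.59, 1.57] 0.21
[0.99, 0.78, -1.01, 2.26, 1.87, 0.58, 1.56] 0.21
[0.93, 0.73, -0.91, 2.27, 1.92, 0.5, 1.5] 0.2
[1.02, 0.82, -1.08, 2.26, 1.84, 0.64, 1.6] 0.17
[1.02, 0.82, -1.08, 2.26, 1.84, 0.64, 1.6] 0.17
[0.84, 0.67, -0.75, 2.27, 2.03, 0.39, 1.37] 0.16
0 norm 39
[0.92, 0.91, -0.96, 2.22, 2.01, 0.64, -1.66] 0.25
[0.9, 0.89, -0.91, 2.22, 2.04, 0.6, -1.7] 0.25
[0.89, 0.89, -0.9, 2.22, 2.04, 0.6, -1.71] 0.25
[0.85, 0.85, -0.82, 2.22, 2.09, 0.54, -1.78] 0.25
[0.84, 0.84, -0.8, 2.22, 2.11, 0.52, -1.79] 0.25
[0.78, 0.81, -0.7, 2.22, 2.19, 0.46, -1.9] 0.23
0 flip 40
[0.94, 0.93, -0.99, 2.22, 2.0, 0.67, 1.5] 0.25
[0.94, 0.93, -0.99, 2.22, 2.0, 0.67, 1.5] 0.25
[0.93, 0.92, -0.96, 2.22, 2.01, 0.65, 1.48] 0.25
[0.93, 0.92, -0.96, 2.22, 2.01, 0.65, 1.48] 0.25
[0.93, 0.91, -0.96, 2.22, 2.01, 0.64, 1.48] 0.25
[0.89, 0.88, -0.88, 2.22, 2.05, 0.58, 1.42] 0.25
real	3m48.908s
user	3m48.284s
sys	0m0.143s
```

```bash
cat > sim.py <<'E'
from ik import *
import pickle
def jac(q,R,p):
    J=np.zeros((6,7));e=1e-5
    for i in range(7):
        d=q.copy();d[i]+=e;pp,RR=fk2(d,P);J[:3,i]=(pp-p)/e/1000;J[3:,i]=Ro.from_matrix(RR@R.T).as_rotvec()/e
    return J
def track(q,p1,R1,n=20,lam=1e-3,wp=1.0,q0w=0,clamp=True):
    q=q.copy();p0,R0=fk2(q,P);rv=Ro.from_matrix(R0.T@R1).as_rotvec()
    for k in range(1,n+1):
        pk=p0+(p1-p0)*k/n;Rk=R0@Ro.from_rotvec(rv*k/n).as_matrix()
        for _ in range(3):
            p,R=fk2(q,P);e=np.r_[(pk-p)/1000,Ro.from_matrix(Rk@R.T).as_rotvec()]
            act=np.ones(7,bool)
            for it in range(3):
                J=jac(q,R,p)*act; dq=J.T@np.linalg.solve(J@J.T+lam**2*np.eye(6),e)
                bad=((q+dq<lo+.002)|(q+dq>hi-.002))&act
                if not bad.any():break
                act&=~bad
            q=np.clip(q+dq*act,lo,hi)
    p,R=fk2(q,P)
    return q,np.linalg.norm(p1-p),np.degrees(Ro.from_matrix(R1@R.T).magnitude())
if __name__=="__main__":
    L=pickle.load(open("log.pkl","rb"))
    Q=[np.array([-1.40682135,0.62927689,0.03843752,1.51825842,-0.02699794,0.99630699,-0.02002041])]+[l[0] for l in L]
    T=Ro.from_euler('xyz',[-1.572,0,-1.434]).as_matrix()
    q,a,b=track(Q[0],np.array([605.7,211.8,150.6]),T,30);print(np.round(q,2),"obs [-.56,.73,.31,1.62,-.28,.84,0]")
    q,a,b=track(q,*[L[0][1],Ro.from_euler('xyz',L[0][2]).as_matrix()],30);print(np.round(q,2),a,b,np.round(Q[1],2))
    for i in range(1,5):
        q,a,b=track(Q[i],L[i][1],Ro.from_euler('xyz',L[i][2]).as_matrix());print(np.round(q,2),np.round(Q[i+1],2))
E
time python3 sim.py
```

```text
[-0.57  0.73  0.32  1.62 -0.29  0.84  0.01] obs [-.56,.73,.31,1.62,-.28,.84,0]
[ 0.17  0.49  0.21  2.12 -1.02  0.23  1.17] 3.6570105460858646 0.12545581096871802 [ 0.16  0.49  0.23  2.13 -1.1   0.23  1.25]
[-0.19  0.56  0.73  1.79 -0.59  0.84  0.7 ] [-0.2   0.56  0.75  1.79 -0.61  0.84  0.72]
[-0.17  0.62  0.74  1.53 -0.43  1.17  0.77] [-0.17  0.62  0.74  1.53 -0.43  1.17  0.77]
[-0.24  0.58  0.68  1.51 -0.37  1.19  0.89] [-0.24  0.58  0.68  1.51 -0.37  1.19  0.89]
[-0.31  0.61  0.6   1.34 -0.34  1.29  0.98] [-0.31  0.61  0.59  1.34 -0.34  1.29  0.98]
real	0m3.740s
user	0m3.460s
sys	0m0.462s
```

```bash
cat > fast.py <<'E'
from ik import *
from math import cos,sin
def rot(ax,a):
    c,s=cos(a),sin(a)
    return np.array([[c,-s,0],[s,c,0],[0,0,1]]) if ax=='z' else np.array([[c,0,s],[0,1,0],[-s,0,c]])
T0=np.array([P[6],P[4],P[0]]);T2=np.array([P[7],P[5],P[1]]);T4=np.array([P[9],P[8],P[2]]);T6=np.array([0,0,P[3]])
OFF=[T0,None,T2,None,T4,None,T6]
def fkj(q):
    R=np.eye(3);p=np.zeros(3);A=[];O=[]
    for i in range(7):
        A.append(S[i]*R[:,2 if AX[i]=='z' else 1]);O.append(p)
        R=R@rot(AX[i],S[i]*q[i])
        if OFF[i] is not None: p=p+R@OFF[i]
    A=np.array(A);O=np.array(O)
    J=np.vstack([np.cross(A,p-O).T/1000,A.T])
    return p,R@C,J
def lg(M): return cv2.Rodrigues(M)[0][:,0]
def ex(v): return cv2.Rodrigues(np.array(v,float))[0]
def track(q,p1,R1,n=None,lam=1e-3):
    q=q.copy();p0,R0,_=fkj(q);rv=lg(R0.T@R1)
    if n is None: n=int(max(4,np.linalg.norm(p1-p0)/20,np.degrees(np.linalg.norm(rv))/4))+1
    qs=[]
    for k in range(1,n+1):
        pk=p0+(p1-p0)*k/n;Rk=R0@ex(rv*k/n)
        for _ in range(2):
            p,R,J=fkj(q);e=np.r_[(pk-p)/1000,lg(Rk@R.T)]
            act=np.ones(7,bool)
            for it in range(3):
                Ja=J*act; dq=Ja.T@np.linalg.solve(Ja@Ja.T+lam**2*np.eye(6),e)
                bad=((q+dq<lo+.002)|(q+dq>hi-.002))&act
                if not bad.any():break
                act&=~bad
            q=np.clip(q+dq*act,lo,hi)
        qs.append(q)
    p,R,_=fkj(q)
    return q,np.linalg.norm(p1-p),np.degrees(np.linalg.norm(lg(R1@R.T))),np.array(qs)
E
cat > search.py <<'E'
from fast import *
import sys,time
from cell import ctrl
q0=np.array(ctrl.read_state()['qpos'])
hov=o+Rt@[4+2,20,70+31.4];home=o+Rt@[6,20,31.4];T=toolR(Rt)
rng=np.random.default_rng(int(sys.argv[1]));t0=time.time();best=None
down=Ro.from_euler('xyz',[-np.pi/2,0,0]).as_matrix()
while time.time()-t0<float(sys.argv[2]):
    nw=rng.integers(1,4)
    W=[];q=q0;ok=True;mm=9
    for _ in range(nw):
        p=np.array([rng.uniform(450,700),rng.uniform(-300,250),rng.uniform(250,420)])
        yaw=rng.uniform(-np.pi,np.pi); tl=rng.uniform(0,np.radians(60));ta=rng.uniform(-np.pi,np.pi)
        R=ex(tl*np.array([cos(ta),sin(ta),0]))@ex([0,0,yaw])@down
        q,a,b,qs=track(q,p,R)
        if a>3 or b>1: ok=False;break
        mm=min(mm,np.minimum(qs-lo,hi-qs).min());W.append((p,R))
    if not ok: continue
    for fl in (0,):
        q1,a,b,qs=track(q,hov,T)
        if a>2 or b>1: continue
        m1=np.minimum(qs-lo,hi-qs).min()
        q2,a,b,qs=track(q1,home,T)
        if a>1 or b>.5: continue
        m2=np.minimum(qs-lo,hi-qs).min()
        sc=min(mm,m1,m2,.12)-.01*nw-.002*sum(np.linalg.norm(lg(x[1].T@T)) for x in W)
        if best is None or sc>best[0]:
            best=(sc,W,q1,q2,mm,m1,m2);print(round(sc,3),nw,np.round([mm,m1,m2],2),np.round(q1,2),np.round(q2,2));
            for p,R in W: print("   ",np.round(p),np.round(Ro.from_matrix(R).as_euler('xyz'),2).tolist(),flush=True)
E
(for i in 1 2 3; do python3 search.py $i 200 > s$i.txt & done; wait); tail -n 8 s*.txt
```

```text
==> s1.txt <==
    [575. -51. 292.] [-2.46, -0.19, 0.3]
0.006 1 [0.13 0.02 0.14] [ 0.81  0.63 -0.7   2.27  2.04  0.34 -1.8 ] [ 0.8   0.82 -0.73  2.22  2.16  0.48 -1.86]
    [ 547. -128.  407.] [-2.36, -0.52, 0.21]
0.007 1 [0.06 0.02 0.06] [ 0.71  0.59 -0.54  2.28  2.23  0.25 -2.  ] [ 0.71  0.77 -0.59  2.23  2.31  0.39 -2.04]
    [514. 250. 317.] [-1.27, -0.71, -0.38]
0.021 2 [0.05 0.07 0.11] [ 0.78  0.62 -0.64  2.28  2.09  0.31 -1.86] [ 0.77  0.8  -0.69  2.22  2.2   0.45 -1.91]
    [ 685. -120.  341.] [-1.84, -0.65, -0.88]
    [ 643. -252.  291.] [-2.01, -0.86, 0.57]

==> s2.txt <==
this script no longer has the robot

==> s3.txt <==
this script no longer has the robotException ignored in: <_io.TextIOWrapper mode='rw' encoding='UTF-8'>
Traceback (most recent call last):
BrokenPipeError: [Errno 32] Broken pipe
```

```bash
python3 -c "
from cell import ctrl;import numpy as np;np.save('q0.npy',ctrl.read_state()['qpos'])"
sed -i "s/^from cell.*//; s/^q0=.*/q0=np.load('q0.npy')/" search.py; nproc
(for i in 11 12 13 14; do OMP_NUM_THREADS=1 python3 search.py $i 400 > s$i.txt & done; wait); for i in 11 12 13 14; do tail -n 7 s$i.txt; done
```

```text
4
    [532.   6. 388.] [-0.98, -0.47, -2.07]
-0.002 1 [0.04 0.01 0.14] [0.09 0.58 0.34 2.29 4.13 0.34 2.32] [0.04 0.75 0.41 2.24 3.99 0.47 2.41]
    [ 593. -158.  295.] [-1.59, 0.0, 1.68]
0.05 1 [0.33 0.07 0.14] [0.09 0.58 0.35 2.29 4.13 0.34 2.32] [0.04 0.75 0.41 2.24 3.99 0.47 2.41]
    [671. 133. 358.] [-2.4, 0.53, 1.51]
0.051 1 [0.07 0.07 0.13] [0.1  0.57 0.33 2.29 4.12 0.33 2.33] [0.05 0.75 0.4  2.24 3.98 0.46 2.42]
    [667. -86. 405.] [-2.3, 0.76, 1.94]
    [ 665. -184.  349.] [-1.94, 0.92, 1.72]
    [496.  80. 356.] [-2.57, -0.23, 0.64]
0.012 1 [0.47 0.02 0.15] [ 0.82  0.64 -0.71  2.27  2.03  0.34 -1.79] [ 0.81  0.82 -0.74  2.22  2.15  0.48 -1.85]
    [489. 127. 309.] [-1.9, -0.46, -0.26]
0.014 2 [0.1  0.04 0.12] [ 0.79  0.62 -0.66  2.28  2.08  0.32 -1.84] [ 0.78  0.81 -0.7   2.22  2.19  0.46 -1.89]
    [631. -28. 305.] [-1.89, -0.15, 2.63]
    [503. -26. 307.] [-2.26, -0.81, -0.72]
0.021 3 [0.07 0.17 0.2 ] [ 0.87  0.66 -0.79  2.27  1.96  0.4  -1.71] [ 0.85  0.85 -0.81  2.22  2.1   0.53 -1.78]
    [ 520. -264.  362.] [-1.62, -0.03, 1.13]
    [538. -51. 325.] [-1.11, 0.2, 0.62]
    [623.  33. 308.] [-1.99, -0.61, 0.55]
0.035 2 [0.07 0.06 0.1 ] [0.05 0.59 0.41 2.29 4.18 0.37 2.27] [0.01 0.76 0.46 2.24 4.03 0.5  2.36]
    [606.  32. 371.] [-2.35, -0.08, 0.93]
    [598. -56. 305.] [-1.31, 0.82, -2.9]
    [452.  70. 253.] [-1.61, -0.55, -1.24]
0.012 2 [0.04 0.04 0.09] [ 0.75  0.61 -0.61  2.28  2.14  0.29 -1.9 ] [ 0.75  0.79 -0.66  2.22  2.24  0.43 -1.95]
    [ 523. -116.  417.] [-1.6, -0.16, 1.5]
    [576. -43. 253.] [-1.26, -0.49, -1.68]
0.012 2 [0.2  0.04 0.07] [0.19 0.56 0.19 2.29 3.98 0.27 2.48] [0.13 0.73 0.28 2.24 3.87 0.4  2.55]
    [ 585. -220.  284.] [-1.6, -0.02, -0.6]
    [677.  69. 344.] [-2.21, 0.69, 1.8]
```

```bash
cat > ref.py <<'E'
from fast import *
import sys,time
q0=np.load('q0.npy')
hov=o+Rt@[6,20,70+31.4];home=o+Rt@[6,20,31.4];T=toolR(Rt)
rng=np.random.default_rng(int(sys.argv[1]));t0=time.time()
def ev(v):
    q=q0;mm=[]
    for w in v.reshape(-1,6):
        q,a,b,qs=track(q,w[:3]*100,Ro.from_euler('xyz',w[3:]).as_matrix())
        if a>3 or b>1: return -1,None
        mm.append(np.minimum(qs-lo,hi-qs).min())
    for p in (hov,home):
        q,a,b,qs=track(q,p,T)
        if a>1 or b>.5: return -1,None
        mm.append(np.minimum(qs-lo,hi-qs).min())
        if p is hov: qh=q
    return min(mm),(np.round(mm,2),np.round(qh,2),np.round(q,2))
v=np.array([4.89,1.27,3.09,-1.9,-.46,-.26]);b=ev(v);print(b)
while time.time()-t0<100:
    w=v+rng.normal(size=6)*[.3,.5,.3,.15,.15,.15]*rng.choice([.3,1])
    if not(4.5<w[0]<7 and 2.5<w[2]<4.2 and -3<w[1]<2.6): continue
    c=ev(w)
    if c[0]>b[0]: b=c;v=w
print(b,np.round(v,2).tolist())
E
(for i in 1 2 3 4; do OMP_NUM_THREADS=1 python3 ref.py $i & done; wait)
```

```text
(np.float64(0.009329465032750228), (array([0.47, 0.01, 0.21]), array([ 0.91,  0.69, -0.86,  2.27,  1.92,  0.44, -1.66]), array([ 0.87,  0.87, -0.86,  2.22,  2.07,  0.57, -1.74])))
(np.float64(0.06799018539394172), (array([0.28, 0.07, 0.16]), array([ 0.83,  0.64, -0.73,  2.27,  2.01,  0.36, -1.77]), array([ 0.82,  0.83, -0.76,  2.22,  2.14,  0.49, -1.84]))) [4.57, 1.51, 2.72, -2.08, -0.85, -0.6]
(np.float64(0.009329465032750228), (array([0.47, 0.01, 0.21]), array([ 0.91,  0.69, -0.86,  2.27,  1.92,  0.44, -1.66]), array([ 0.87,  0.87, -0.86,  2.22,  2.07,  0.57, -1.74])))
(np.float64(0.06435219901624287), (array([0.35, 0.06, 0.12]), array([ 0.78,  0.62, -0.65,  2.28,  2.08,  0.31, -1.84]), array([ 0.78,  0.81, -0.7 ,  2.22,  2.19,  0.46, -1.9 ]))) [4.73, 1.32, 3.0, -2.08, -0.67, -0.51]
(np.float64(0.009329465032750228), (array([0.47, 0.01, 0.21]), array([ 0.91,  0.69, -0.86,  2.27,  1.92,  0.44, -1.66]), array([ 0.87,  0.87, -0.86,  2.22,  2.07,  0.57, -1.74])))
(np.float64(0.06629698573786857), (array([0.09, 0.07, 0.21]), array([ 0.88,  0.67, -0.81,  2.27,  1.95,  0.41, -1.69]), array([ 0.85,  0.85, -0.82,  2.22,  2.09,  0.54, -1.77]))) [4.61, -0.27, 3.76, -1.53, -0.7, -0.32]
(np.float64(0.009329465032750228), (array([0.47, 0.01, 0.21]), array([ 0.91,  0.69, -0.86,  2.27,  1.92,  0.44, -1.66]), array([ 0.87,  0.87, -0.86,  2.22,  2.07,  0.57, -1.74])))
(np.float64(0.07157243423645568), (array([0.35, 0.07, 0.15]), array([ 0.82,  0.64, -0.71,  2.27,  2.03,  0.35, -1.78]), array([ 0.81,  0.82, -0.75,  2.22,  2.15,  0.49, -1.85]))) [5.0, 1.72, 3.68, -2.41, -0.79, -0.3]
```

```bash
python3 -m inch '[0,0,0,0,0,0,0, 0,0,0,0,0,0,0]'
cat > wp.py <<'E'
import sys
from fast import *
from cell import ctrl
st=ctrl.read_state();v=list(map(float,sys.argv[1:7]))
Rw=Ro.from_euler('xyz',v[3:]).as_matrix();print(goalrows(st,Rw,v[:3]))
q,a,b,qs=track(st['qpos'],np.array(v[:3]),Rw);print(np.round(q,2),a,b)
q,a,b,qs=track(q,o+Rt@[6,20,101.4],toolR(Rt));print(np.round(q,2),a,b,np.minimum(qs-lo,hi-qs).min())
E
python3 wp.py 473 132 300 -2.08 -0.67 -0.51
```

```text
clock: 7.1
eef_pos: [654.2, -35.3, 342.0]
tool_rot: [-1.577, 0.004, -0.89]
force: [-0.1, -0.6, -2.2]
width: 7.6
([-24.39, 4.33, -3.51], [-20.19, -10.58, -42.45])
[-1.4   0.72  0.97  1.89  0.27  0.99  0.19] 0.0023486792808608283 0.0
[ 0.43  0.56 -0.18  2.35  3.01  0.24 -2.83] 25.302314496056443 1.290241059036682 0.009711695013764732
```

```bash
python3 -c "
from cell import ctrl;import numpy as np;np.save('q0.npy',ctrl.read_state()['qpos'])"
cat > ref2.py <<'E'
from fast import *
import sys,time
q0=np.load('q0.npy')
hov=o+Rt@[6,20,70+31.4];home=o+Rt@[6,20,31.4];T=toolR(Rt)
rng=np.random.default_rng(int(sys.argv[1]));t0=time.time()
def ev(v):
    q=q0;mm=[]
    for w in v.reshape(-1,6):
        q,a,b,qs=track(q,w[:3]*100,Ro.from_euler('xyz',w[3:]).as_matrix())
        if a>3 or b>1: return -1,None
        mm.append(np.minimum(qs-lo,hi-qs).min())
    for p in (hov,home):
        q,a,b,qs=track(q,p,T)
        if a>1 or b>.5: return -1,None
        mm.append(np.minimum(qs-lo,hi-qs).min())
        if p is hov: qh=q
    return min(mm),(np.round(mm,2),np.round(qh,2),np.round(q,2))
def rnd():
    w=[]
    for _ in range(2):
        p=np.array([rng.uniform(450,700),rng.uniform(-300,250),rng.uniform(260,420)])/100
        tl=rng.uniform(0,np.radians(50));ta=rng.uniform(-np.pi,np.pi);yaw=rng.uniform(-2,1.2)
        R=ex(tl*np.array([cos(ta),sin(ta),0]))@ex([0,0,yaw])@np.array([[1,0,0],[0,0,1],[0,-1,0]],float)
        w.append(np.r_[p,Ro.from_matrix(R).as_euler('xyz')])
    return np.concatenate(w)
b=(-1,None)
while time.time()-t0<250:
    w=rnd();c=ev(w)
    if c[0]>b[0] and c[1][1][2]<0: b=c;v=w
print(b)
while time.time()-t0<540:
    w=v+rng.normal(size=12)*[.3,.5,.3,.15,.15,.15]*2*rng.choice([.3,1])
    if not all(4.5<x[0]<7 and 2.6<x[2]<4.2 and -3<x[1]<2.6 for x in w.reshape(2,6)): continue
    c=ev(w)
    if c[0]>b[0]: b=c;v=w
print(b,np.round(v,2).tolist())
ok=[ev(v+rng.normal(size=12)*[.03]*12)[0] for _ in range(10)];print("robust",np.round(ok,2))
E
(for i in 1 2 3 4; do OMP_NUM_THREADS=1 python3 ref2.py $i & done; wait)
```

```text
(np.float64(0.05320963821584526), (array([0.47, 0.05, 0.08, 0.21]), array([ 0.97,  0.73, -0.97,  2.27,  1.86,  0.52, -1.59]), array([ 0.92,  0.91, -0.95,  2.22,  2.02,  0.63, -1.67])))
(np.float64(0.05486612264527371), (array([0.07, 0.14, 0.05, 0.13]), array([ 0.8 ,  0.63, -0.68,  2.28,  2.06,  0.33, -1.81]), array([ 0.79,  0.81, -0.72,  2.22,  2.17,  0.47, -1.88])))
(np.float64(0.05857658472887803), (array([0.1 , 0.13, 0.06, 0.09]), array([ 0.75,  0.61, -0.61,  2.28,  2.14,  0.29, -1.9 ]), array([ 0.75,  0.79, -0.66,  2.22,  2.23,  0.43, -1.95])))
(np.float64(0.03425383346298336), (array([0.29, 0.27, 0.03, 0.11]), array([ 0.77,  0.62, -0.64,  2.28,  2.1 ,  0.3 , -1.86]), array([ 0.77,  0.8 , -0.68,  2.22,  2.21,  0.45, -1.92])))Traceback (most recent call last):
  File "ref2.py", line 32, in <module>
    w=v+rng.normal(size=12)*[.3,.5,.3,.15,.15,.15]*2*rng.choice([.3,1])
        ~~~~~~~~~~~~~~~~~~~^~~~~~~~~~~~~~~~~~~~~~~
ValueError: operands could not be broadcast together with shapes (12,) (6,) 
Traceback (most recent call last):
  File "ref2.py", line 32, in <module>
    w=v+rng.normal(size=12)*[.3,.5,.3,.15,.15,.15]*2*rng.choice([.3,1])
        ~~~~~~~~~~~~~~~~~~~^~~~~~~~~~~~~~~~~~~~~~~
ValueError: operands could not be broadcast together with shapes (12,) (6,) 
Traceback (most recent call last):
  File "ref2.py", line 32, in <module>
    w=v+rng.normal(size=12)*[.3,.5,.3,.15,.15,.15]*2*rng.choice([.3,1])
        ~~~~~~~~~~~~~~~~~~~^~~~~~~~~~~~~~~~~~~~~~~
ValueError: operands could not be broadcast together with shapes (12,) (6,) 
Traceback (most recent call last):
  File "ref2.py", line 32, in <module>
    w=v+rng.normal(size=12)*[.3,.5,.3,.15,.15,.15]*2*rng.choice([.3,1])
        ~~~~~~~~~~~~~~~~~~~^~~~~~~~~~~~~~~~~~~~~~~
ValueError: operands could not be broadcast together with shapes (12,) (6,)
```

```bash
sed -i 's/\[.3,.5,.3,.15,.15,.15\]\*2\*rng/np.tile([.3,.5,.3,.15,.15,.15],2)*rng/; s/-t0<250/-t0<200/; s/-t0<540/-t0<530/' ref2.py
(for i in 1 2 3 4; do OMP_NUM_THREADS=1 python3 ref2.py $i & done; wait)
```

```text
(np.float64(0.05857658472887803), (array([0.1 , 0.13, 0.06, 0.09]), array([ 0.75,  0.61, -0.61,  2.28,  2.14,  0.29, -1.9 ]), array([ 0.75,  0.79, -0.66,  2.22,  2.23,  0.43, -1.95])))
(np.float64(0.10837907945862138), (array([0.11, 0.15, 0.2 , 0.21]), array([ 0.92,  0.7 , -0.88,  2.27,  1.91,  0.46, -1.64]), array([ 0.88,  0.88, -0.88,  2.22,  2.06,  0.58, -1.72]))) [5.39, -1.13, 3.6, -1.26, -0.74, -0.88, 6.75, 1.72, 2.7, -1.3, -0.67, -1.95]
robust [-1 -1 -1 -1 -1 -1 -1 -1 -1 -1]
(np.float64(0.05486612264527371), (array([0.07, 0.14, 0.05, 0.13]), array([ 0.8 ,  0.63, -0.68,  2.28,  2.06,  0.33, -1.81]), array([ 0.79,  0.81, -0.72,  2.22,  2.17,  0.47, -1.88])))
(np.float64(0.08754486702723505), (array([0.1 , 0.1 , 0.09, 0.15]), array([ 0.82,  0.64, -0.71,  2.27,  2.03,  0.34, -1.79]), array([ 0.81,  0.82, -0.74,  2.22,  2.15,  0.48, -1.85]))) [4.92, -0.28, 3.87, -1.22, -0.58, 0.27, 6.72, 1.15, 3.23, -1.84, -0.52, -1.65]
robust [-1.   -1.   -1.   -1.   -1.   -1.   -1.    0.01 -1.   -1.  ]
(np.float64(0.032413574945551665), (array([0.26, 0.05, 0.03, 0.09]), array([ 0.75,  0.61, -0.61,
[... 234 characters left out ...]
1, -0.72,  2.22,  2.17,  0.47, -1.87]))) [6.23, 2.5, 3.57, -2.02, 0.37, -1.89, 4.94, -1.38, 3.0, -2.01, -0.89, -1.3]
robust [-1.    0.03  0.01  0.01 -1.   -1.   -1.    0.03  0.01 -1.  ]
(np.float64(0.03603161128178131), (array([0.15, 0.13, 0.04, 0.09]), array([ 0.76,  0.61, -0.61,  2.28,  2.13,  0.29, -1.9 ]), array([ 0.76,  0.79, -0.66,  2.22,  2.23,  0.43, -1.94])))
(np.float64(0.05732581017920238), (array([0.4 , 0.1 , 0.06, 0.12]), array([ 0.79,  0.62, -0.66,  2.28,  2.07,  0.32, -1.83]), array([ 0.79,  0.81, -0.71,  2.22,  2.18,  0.46, -1.89]))) [5.94, 2.1, 2.97, -2.29, -0.16, 0.8, 4.61, 0.21, 3.13, -1.43, -0.51, -1.23]
robust [-1.   -1.   -1.   -1.    0.01 -1.   -1.   -1.   -1.    0.02]
```

```bash
cat > ref3.py <<'E'
from fast import *
import sys,time
q0=np.load('q0.npy')
hov=o+Rt@[6,20,70+31.4];home=o+Rt@[6,20,31.4];T=toolR(Rt)
rng=np.random.default_rng(int(sys.argv[1]));t0=time.time()
def ev(v):
    q=q0;mm=[]
    for w in v.reshape(-1,6):
        q,a,b,qs=track(q,w[:3]*100,ex(w[3:]))
        if a>3 or b>1: return -1,None
        mm.append(min(np.minimum(qs-lo,hi-qs).min(),(qs[:,5].min()-.23)/3))
    for p in (hov,home):
        q,a,b,qs=track(q,p,T)
        if a>1 or b>.5: return -1,None
        mm.append(np.minimum(qs-lo,hi-qs).min())
        if p is hov: qh=q
    return min(mm),(np.round(mm,2),np.round(qh,2),np.round(q,2))
def safe(w): return all(4.3<x[0]<7.2 and 2.4<x[2]<4.8 and -4<x[1]<3 for x in w.reshape(2,6))
def rnd():
    while 1:
        w=[]
        a=rng.uniform(0,1)
        for k in (rng.uniform(.2,.7),1):
            q=np.array([rng.uniform(-.6,1.2),rng.uniform(.4,.9),rng.uniform(-1,.6),rng.uniform(1.3,2.3),0,rng.uniform(.6,1.3),0])
            q[4]=k*rng.uniform(1.2,2.2);q[6]=rng.uniform(-1.9,1.)
            p,R,_=fkj(q);w.append(np.r_[p/100,lg(R)])
        w=np.concatenate(w)
        if safe(w) and all((ex(x[3:])[2,1]<-.5) for x in w.reshape(2,6)): return w
NS=.03
def rob(v):
    c=ev(v)
    if c[0]<0: return c
    s=[c[0]]+[ev(v+np.random.default_rng(k).normal(size=12)*NS)[0] for k in (1,2,3)]
    return np.mean(s)+.5*min(s),c[1]
b=(-9,None)
n=0
while time.time()-t0<220:
    w=rnd();c=rob(w);n+=1
    if c[0]>b[0] and c[1] is not None and c[1][1][2]<0: b=c;v=w
print(n,b,flush=True)
if b[1] is not None:
    while time.time()-t0<520:
        w=v+rng.normal(size=12)*np.tile([.3,.5,.3,.15,.15,.15],2)*rng.choice([.1,.3,1])
        if not safe(w): continue
        c=rob(w)
        if c[0]>b[0]: b=c;v=w
    print(b,np.round(v,2).tolist())
    ok=[ev(v+rng.normal(size=12)*NS)[0] for _ in range(10)];print("robust",np.round(ok,2))
    for w in v.reshape(2,6): print(np.round(w[:3]*100),np.round(Ro.from_rotvec(w[3:]).as_euler('xyz'),2).tolist())
    np.save(f"v{sys.argv[1]}.npy",v)
E
(for i in 1 2 3 4; do OMP_NUM_THREADS=1 python3 ref3.py $i & done; wait)
```

```text
771 (np.float64(0.016290295283237305), (array([0.17, 0.04, 0.01, 0.11]), array([ 0.77,  0.62, -0.63,  2.28,  2.11,  0.3 , -1.87]), array([ 0.77,  0.8 , -0.68,  2.22,  2.21,  0.44, -1.92])))
726 (np.float64(0.02308194992535241), (array([0.28, 0.07, 0.02, 0.13]), array([ 0.8 ,  0.63, -0.68,  2.28,  2.06,  0.33, -1.82]), array([ 0.79,  0.81, -0.72,  2.22,  2.17,  0.47, -1.88])))
732 (np.float64(0.020376116099127706), (array([0.08, 0.04, 0.02, 0.11]), array([ 0.78,  0.62, -0.64,  2.28,  2.09,  0.31, -1.86]), array([ 0.77,  0.8 , -0.69,  2.22,  2.2 ,  0.45, -1.91])))
735 (np.float64(0.019941927319627878), (array([0.07, 0.06, 0.01, 0.14]), array([ 0.81,  0.63, -0.69,  2.27,  2.04,  0.34, -1.8 ]), array([ 0.8 ,  0.82, -0.73,  2.22,  2.16,  0.48, -1.86])))
(np.float64(0.038414326457743675), (array([0.32, 0.26, 0.04, 0.09]), array([ 0.75,  0.61, -0.6 ,  2.28,  2.15,  0.28, -1.92]), array([ 0.75,  0.79, -0.65,  2.22,  2.25,  0.42, -1.96]))) [6.72, 1.74, 4.22, -0.91, 1.17, -1.63, 6.12, 0.52, 2.77, -2.42, -0.06, -1.27]
robust [ 0.    0.02  0.01  0.02 -1.    0.01 -1.   -1.    0.    0.02]
[672. 17
[... 567 characters left out ...]
2.28,  2.1 ,  0.3 , -1.87]), array([ 0.77,  0.8 , -0.68,  2.22,  2.21,  0.44, -1.92]))) [6.77, 0.31, 3.99, -0.14, 1.77, -1.88, 5.95, -1.84, 3.42, -2.58, 0.08, -1.43]
robust [0.02 0.02 0.01 0.03 0.03 0.01 0.04 0.04 0.03 0.01]
[677.  31. 399.] [-1.44, 0.29, -2.65]
[ 595. -184.  342.] [-2.8, -0.99, -0.25]
(np.float64(0.044358269154793614), (array([0.3 , 0.16, 0.03, 0.14]), array([ 0.81,  0.63, -0.7 ,  2.27,  2.03,  0.34, -1.79]), array([ 0.8 ,  0.82, -0.74,  2.22,  2.16,  0.48, -1.86]))) [5.65, 1.8, 3.7, -0.32, 2.28, -1.66, 6.07, -1.31, 3.9, -2.42, -0.4, -0.4]
robust [0.   0.01 0.02 0.01 0.03 0.01 0.02 0.01 0.02 0.01]
[565. 180. 370.] [-1.86, 0.11, -2.78]
[ 607. -131.  390.] [-2.51, -0.39, 0.2]
```

```bash
cat > wp.py <<'E'
import sys
from fast import *
from cell import ctrl
st=ctrl.read_state();V=np.load("v3.npy").reshape(2,6);k=int(sys.argv[1])
q=st['qpos'];print(np.round(q,2),st['width'])
for i in range(k,2):
    w=V[i];Rw=ex(w[3:])
    if i==k: print(goalrows(st,Rw,w[:3]*100))
    q,a,b,qs=track(q,w[:3]*100,Rw);print(np.round(q,2),a,b)
if k==2: print(goalrows(st,toolR(Rt),o+Rt@[6,20,101.4]))
q,a,b,qs=track(q,o+Rt@[6,20,101.4],toolR(Rt));print(np.round(q,2),a,b,np.round(np.minimum(qs-lo,hi-qs).min(0),2))
q,a,b,qs=track(q,o+Rt@[6,20,31.4],toolR(Rt));print(np.round(q,2),a,b,np.minimum(qs-lo,hi-qs).min())
E
python3 wp.py 0
```

```text
[-0.31  0.61  0.59  1.35 -0.34  1.29  0.98] 7.562902280667615
([-22.31, -2.75, 6.64], [-4.86, 106.32, 20.33])
[-0.78  0.56  1.01  1.59 -0.8   1.38 -0.8 ] 5.812785896393037e-05 0.0
[-0.88  0.52  0.82  1.96  0.96  0.71  0.66] 0.0022555090859089945 0.0
[ 0.81  0.63 -0.7   2.27  2.03  0.34 -1.79] 0.04080424503723714 0.002316220084187542 [2.2  0.8  0.51 0.2  1.25 0.03 1.15]
[ 0.8   0.82 -0.74  2.22  2.16  0.48 -1.86] 0.00047586089190813935 0.0 0.14491129616117301
```

```bash
python3 -c "
import numpy as np
for i in range(1,5): print(i,np.round(np.load(f'v{i}.npy'),2)[:3])"; for i in 1 4; do sed -i "s/v[0-9].npy/v$i.npy/" wp.py; python3 wp.py 0; done
```

```text
1 [6.62 2.09 4.71]
2 [6.72 1.74 4.22]
3 [5.65 1.8  3.7 ]
4 [6.77 0.31 3.99]
[-0.31  0.61  0.59  1.35 -0.34  1.29  0.98] 7.562902280667615
([-18.57, -12.9, 15.93], [16.16, -28.5, -15.78])
[-0.73  0.38  0.53  1.41 -0.17  1.02  0.98] 0.0001423257281270953 0.0
[-1.01  0.65  1.18  2.17  0.58  0.47  0.1 ] 0.0013210212348149066 0.0
[ 0.79  0.62 -0.67  2.28  2.07  0.32 -1.83] 0.030672067865862004 0.0018910610227532358 [2.08 0.78 0.17 0.19 1.4  0.04 1.11]
[ 0.79  0.81 -0.71  2.22  2.18  0.46 -1.89] 0.0004549465201014767 0.0 0.12486400290925168
[-0.31  0.61  0.59  1.35 -0.34  1.29  0.98] 7.562902280667615
([-3.72, -5.71, 5.87], [20.63, 101.06, 5.73])
[-0.73  0.57  1.1   1.54 -0.68  1.07 -0.61] 6.73809167219997e-05 0.0
[-0.91  1.15  1.15  1.81  0.56  0.8   0.07] 0.001020773166762609 0.0
[ 0.77  0.62 -0.63  2.28  2.1   0.3  -1.87] 0.064068195222069 0.004415335296861373 [2.16 0.84 0.18 0.19 1.23 0.04 1.07]
[ 0.77  0.8  -0.68  2.22  2.21  0.44 -1.92] 0.0004266607744166172 0.0 0.10682161853947178
```

```bash
python3 -m inch '[0,-0.3,-0.4,0.4,1.6,7.9,0.4, 0,-0.6,-0.9,0.9,3.2,15.8,0.9, 0,-0.9,-1.3,1.4,4.8,23.6,1.3, 0,-1.2,-1.8,1.8,6.4,31.5,1.8, 0,-1.4,-2.2,2.3,8,39.4,2.2, 0,-1.7,-2.6,2.7,9.6,47.2,2.7, 0,-2,-3.1,3.2,11.3,55.1,3.1, 0,-2.3,-3.5,3.6,12.9,63,3.6, 0,-2.6,-4,4.1,14.5,70.9,4, 0,-2.9,-4.4,4.5,16.1,78.8,4.5, 0,-3.2,-4.8,5,17.7,86.6,4.9, 0,-3.4,-5.3,5.4,19.2,94,5.3]'
python3 -m inch '[0,0,0,0,0,0,0, 0,0,0,0,0,0,0]'; python3 wp.py 0; python3 wp.py 1
```

```text
clock: 8.3
eef_pos: [673.8, 20.8, 395.1]
tool_rot: [-1.431, 0.269, -2.539]
force: [0.2, 0.0, -1.7]
width: 7.1
clock: 8.5
eef_pos: [674.4, 21.0, 395.0]
tool_rot: [-1.429, 0.267, -2.529]
force: [0.3, 0.2, -1.1]
width: 7.2
[-0.68  0.56  1.05  1.54 -0.67  1.08 -0.49] 7.157566701061394
([-0.81, -0.26, -0.62], [1.31, 6.91, 0.48])
[-0.73  0.57  1.1   1.54 -0.68  1.07 -0.61] 1.6929182292024386e-06 0.0
[-0.91  1.14  1.15  1.81  0.57  0.8   0.07] 0.001021371022493326 0.0
[ 0.77  0.62 -0.63  2.28  2.1   0.3  -1.87] 0.06422429485423696 0.0044271360370865065 [2.16 0.84 0.18 0.19 1.23 0.04 1.07]
[ 0.77  0.8  -0.68  2.22  2.21  0.44 -1.92] 0.00042655391117074804 0.0 0.10673211922615819
[-0.68  0.56  1.05  1.54 -0.67  1.08 -0.49] 7.157566701061394
([19.01, 2.01, 12.02], [5.17, -84.78, -91.28])
[-0.91  1.15  1.16  1.81  0.55  0.8   0.08] 0.0008854175345025128 0.0
[ 0.77  0.62 -0.63  2.28  2.1   0.3  -1.87] 0.06443330359032859 0.0044429573374421116 [2.16 0.83 0.17 0.19 1.21 0.04 1.07]
[ 0.77  0.8  -0.68  2.22  2.21  0.44 -1.92] 0.0004264106191361574 0.0 0.10661237146036437
```

```bash
python3 -m inch '[0,1.27,0.13,0.8,0.3,-5.65,-6.09, 0,2.53,0.27,1.6,0.7,-11.3,-12.17, 0,3.8,0.4,2.4,1,-16.96,-18.26, 0,5.07,0.54,3.2,1.4,-22.6,-24.3, 0,6.34,0.67,4,1.7,-28.3,-30.4, 0,7.6,0.8,4.8,2.1,-33.9,-36.5, 0,8.87,0.94,5.6,2.4,-39.6,-42.6, 0,10.1,1.07,6.4,2.8,-45.2,-48.7, 0,11.4,1.2,7.2,3.1,-50.9,-54.8, 0,12.7,1.34,8,3.4,-56.5,-60.9, 0,13.9,1.47,8.8,3.8,-62.2,-66.9, 0,15.2,1.6,9.6,4.1,-67.8,-73]'
python3 -m inch '[0,0,0,0,0,0,0, 0,0,0,0,0,0,0]'; python3 wp.py 1; python3 wp.py 2
```

```text
clock: 9.7
eef_pos: [611.9, -142.9, 352.1]
tool_rot: [-2.113, -1.016, -1.065]
force: [0.4, -0.2, -1.8]
width: 6.8
clock: 9.9
eef_pos: [611.7, -142.3, 352.7]
tool_rot: [-2.101, -1.016, -1.081]
force: [0.2, -0.1, -1.2]
width: 7.4
[-0.82  0.99  1.09  1.55  0.29  1.11  0.09] 7.420364116161691
([0.6, 4.31, -1.42], [1.15, -17.13, -18.51])
[-0.91  1.15  1.16  1.81  0.55  0.8   0.08] 0.0006741877455805818 0.0
[ 0.77  0.62 -0.63  2.28  2.1   0.3  -1.87] 0.06397662882561816 0.004408420188476476 [2.16 0.83 0.17 0.19 1.22 0.04 1.07]
[ 0.77  0.8  -0.68  2.22  2.21  0.44 -1.92] 0.00042672336928492875 0.0 0.10687411997094512
[-0.82  0.99  1.09  1.55  0.29  1.11  0.09] 7.420364116161691
([-18.16, 13.64, -1.52], [34.04, 31.43, 57.65])
[-0.46  0.42  0.71  2.11 -0.09  0.3   0.16] 122.71594814978056 16.84054961092682 [2.24 0.79 0.24 0.33 1.01 0.07 2.78]
[-0.37  0.3   0.62  2.21 -0.13  0.23  0.2 ] 200.58371605833412 10.867776197243696 0.00466443017910792
```

```bash
python3 -m inch '[0,0.2,1.4,-0.5,0.4,-5.7,-6.2, 0,0.4,2.9,-1,0.8,-11.4,-12.3, 0,0.6,4.3,-1.4,1.2,-17.1,-18.5, 0,0.6,4.3,-1.4,1.2,-17.1,-18.5, 0,0.6,4.3,-1.4,1.2,-17.1,-18.5]'
 python3 wp.py 1; python3 wp.py 2
```

```text
clock: 10.4
eef_pos: [596.5, -183.5, 343.5]
tool_rot: [-2.793, -0.995, -0.248]
force: [0.5, 0.2, -1.4]
width: 7.6
[-0.91  1.15  1.17  1.81  0.55  0.8   0.08] 7.556844112115842
([-0.19, 0.03, -0.04], [-0.08, -0.25, 0.03])
[-0.91  1.15  1.16  1.81  0.55  0.8   0.08] 1.41438412542237e-09 0.0
[ 0.77  0.62 -0.63  2.28  2.1   0.3  -1.87] 0.06413203262262175 0.004420162542609594 [2.16 0.83 0.17 0.19 1.22 0.04 1.07]
[ 0.77  0.8  -0.68  2.22  2.21  0.44 -1.92] 0.0004266170183064062 0.0 0.10678494919090328
[-0.91  1.15  1.17  1.81  0.55  0.8   0.08] 7.556844112115842
([-20.17, 3.06, 5.53], [37.32, 53.72, 70.04])
[ 0.77  0.62 -0.63  2.28  2.1   0.3  -1.87] 0.06413495562602627 0.004425691818066036 [2.16 0.83 0.17 0.19 1.22 0.04 1.07]
[ 0.77  0.8  -0.68  2.22  2.21  0.44 -1.92] 0.0004263765884817358 0.0 0.10658893632951369
```

Run:
```python
from fast import *
from cell import ctrl
st=ctrl.read_state();T=toolR(Rt)
for z in (70,90,110,130):
    p=o+Rt@[6,20,z+31.4]
    q,a,b,qs=track(st['qpos'],p,T,48)
    print(z,np.round(p),goalrows(st,T,p),np.round(q,2),a,b,np.round(np.minimum(qs-lo,hi-qs).min(0),2),"maxstep/2deg",np.round(np.abs(np.diff(qs,axis=0)).max(0),2))
    # lowest guard vertex along path
    m=[]
    for qq in qs:
        pp,RR,_=fkj(qq);Rg=np.stack([RR[:,2],-RR[:,0],-RR[:,1]],1)
        V=(GP+[-4,0,-31.4])@Rg.T+pp; L=(V-o)@Rt; 
        m.append((V[:,2].min()))
    print(np.round(m[::6]))
```

```text
70 [ 538. -179.  140.] ([-20.17, 3.06, 5.53], [37.32, 53.72, 70.04]) [ 0.77  0.62 -0.63  2.28  2.11  0.3  -1.87] 0.003953341049517902 0.0 [2.15 0.85 0.16 0.19 1.2  0.01 1.07] maxstep/2deg [0.25 0.09 0.37 0.01 0.64 0.07 0.63]
[262. 236. 213. 194. 175. 155. 138. 122.]
90 [ 529. -178.  158.] ([-19.19, 2.57, 3.85], [37.32, 53.72, 70.04]) [ 0.8   0.57 -0.66  2.28  2.    0.28 -1.77] 0.003584103813298716 0.0 [2.15 0.82 0.16 0.19 1.19 0.02 1.17] maxstep/2deg [0.29 0.09 0.41 0.01 0.66 0.08 0.65]
[262. 238. 218. 201. 184. 166. 151. 138.]
110 [ 520. -177.  176.] ([-18.22, 2.08, 2.17], [37.32, 53.72, 70.04]) [ 0.83  0.53 -0.69  2.29  1.87  0.26 -1.64] 0.0013990093971415819 0.0 [2.15 0.78 0.16 0.18 1.18 0.02 1.3 ] maxstep/2deg [0.34 0.09 0.47 0.01 0.68 0.08 0.68]
[262. 241. 223. 208. 194. 178. 165. 154.]
130 [ 510. -175.  193.] ([-17.25, 1.59, 0.49], [37.32, 53.72, 70.04]) [ 0.87  0.48 -0.72  2.29  1.7   0.24 -1.48] 0.0017715730024669056 0.0 [2.15 0.75 0.16 0.18 1.16 0.01 1.46] maxstep/2deg [0.41 0.09 0.55 0.01 0.7  0.09 0.69]
[263. 244. 228. 215. 203. 189. 180. 170.]
```

```bash
python3 -m inch '[0,-1.1,0.2,0.3,2.1,3,3.9, 0,-2.2,0.3,0.6,4.1,6,7.8, 0,-3.4,0.5,0.9,6.2,9,11.7, 0,-4.5,0.7,1.2,8.3,11.9,15.6, 0,-5.6,0.9,1.5,10.4,14.9,19.5, 0,-6.7,1,1.8,12.4,17.9,23.3, 0,-7.8,1.2,2.2,14.5,20.9,27.2, 0,-9,1.4,2.5,16.6,23.9,31.1, 0,-10.1,1.5,2.8,18.7,26.9,35, 0,-10.1,1.5,2.8,18.7,26.9,35, 0,-10.1,1.5,2.8,18.7,26.9,35]'
 python3 wp.py 2
```

```text
clock: 11.5
eef_pos: [567.6, -181.9, 243.0]
tool_rot: [-1.539, -0.715, -1.391]
force: [-0.3, 0.1, -1.2]
width: 7.2
[-0.72  0.75  0.95  1.98  0.23  0.48  0.02] 7.170136983315928
([-7.34, 7.13, -3.05], [18.6, 26.85, 35.08])
[ 0.77  0.62 -0.63  2.28  2.1   0.3  -1.87] 0.06431163227689825 0.004428118725883699 [2.29 0.83 0.4  0.19 1.22 0.04 1.07]
[ 0.77  0.8  -0.68  2.22  2.21  0.44 -1.92] 0.0004267197550189527 0.0 0.10686578228323809
```

```bash
python3 -m inch '[0,-0.4,0.4,-0.2,0.9,1.3,1.8, 0,-0.7,0.7,-0.3,1.9,2.7,3.5, 0,-1.1,1.1,-0.5,2.8,4,5.3, 0,-1.5,1.4,-0.6,3.7,5.4,7, 0,-1.8,1.8,-0.8,4.7,6.7,8.8, 0,-2.2,2.1,-0.9,5.6,8.1,10.5, 0,-2.6,2.5,-1.1,6.5,9.4,12.3, 0,-2.9,2.9,-1.2,7.4,10.7,14, 0,-3.3,3.2,-1.4,8.4,12.1,15.8, 0,-3.7,3.6,-1.5,9.3,13.4,17.5, 0,-3.7,3.6,-1.5,9.3,13.4,17.5, 0,-3.7,3.6,-1.5,9.3,13.4,17.5]'
 python3 wp.py 2
```

```text
clock: 12.7
eef_pos: [550.2, -180.8, 189.0]
tool_rot: [-1.269, -0.372, -1.598]
force: [-0.1, 0.0, -1.6]
width: 7.3
[-0.2   0.51  0.37  2.14  0.71  0.23 -0.54] 7.349581441285451
([-1.91, 3.93, -2.47], [9.52, 13.43, 17.52])
[ 0.77  0.62 -0.63  2.28  2.1   0.3  -1.87] 0.03323551267194754 0.0023452653897064546 [2.29 0.86 0.62 0.19 2.09 0.01 1.07]
[ 0.77  0.8  -0.68  2.22  2.21  0.44 -1.92] 0.0004398976889281452 0.0 0.10719815734342555
```

```bash
python3 -m inch '[0,-0.2,0.4,-0.2,1,1.3,1.8, 0,-0.4,0.8,-0.5,1.9,2.7,3.5, 0,-0.6,1.2,-0.7,2.9,4,5.3, 0,-0.8,1.6,-1,3.8,5.4,7, 0,-1,2,-1.2,4.8,6.7,8.8, 0,-1.1,2.4,-1.5,5.7,8.1,10.5, 0,-1.3,2.8,-1.7,6.7,9.4,12.3, 0,-1.5,3.1,-2,7.6,10.7,14, 0,-1.7,3.5,-2.2,8.6,12.1,15.8, 0,-1.9,3.9,-2.5,9.5,13.4,17.5, 0,-1.9,3.9,-2.5,9.5,13.4,17.5, 0,-1.9,3.9,-2.5,9.5,13.4,17.5]'
python3 -m inch '[0,0,0,0,0,0,0, 0,0,0,0,0,0,0]'
 python3 wp.py 2; python3 tgt.py 2 22 60 2 31.4
cat > look.py <<'E'
import sys
from h import *
from cell import imaging
x,y,w,h,k=map(int,sys.argv[3:8])
im=imaging.get_image(sys.argv[2])["img"][:,:,::-1].copy();cv2.imwrite(f"pics/{sys.argv[1]}_raw.png",im)
cv2.imwrite(f"pics/{sys.argv[1]}.png",cropim(im,x,y,w,h,k))
E
python3 look.py b1s scene 130 160 130 130 6;python3 look.py b1t top 290 180 100 100 6
```

```text
clock: 13.9
eef_pos: [538.3, -178.5, 139.6]
tool_rot: [-1.085, -0.003, -1.697]
force: [-0.6, 0.5, -0.6]
width: 7.0
clock: 14.1
eef_pos: [539.6, -177.3, 140.7]
tool_rot: [-1.083, -0.004, -1.694]
force: [-0.7, -0.4, -1.5]
width: 6.9
[ 0.76  0.61 -0.62  2.27  2.11  0.3  -1.87] 6.887245454709543
([0.19, -0.01, -0.11], [0.02, 0.31, 0.09])
[ 0.77  0.61 -0.63  2.28  2.11  0.3  -1.88] 1.9983863343819727e-08 0.0 [2.29 0.98 0.62 0.19 2.13 0.07 1.06]
[ 0.76  0.8  -0.67  2.22  2.22  0.44 -1.93] 0.00042329812523679057 0.0 0.10311683156032456
target [ 543.  -179.6  131.5] ([0.18, 0.99, -0.11], [0.02, 0.31, 0.09])
now: guard in trough [ 3.1 23.9 69.9] rot err deg [-0.09  0.02  0.31] F trough [-1.3 -0.4 -1. ] q [0.76, 0.61, -0.62, 2.27, 2.11, 0.3, -1.87] 6.887245454709543 14.1
```

View pics/b1s.png

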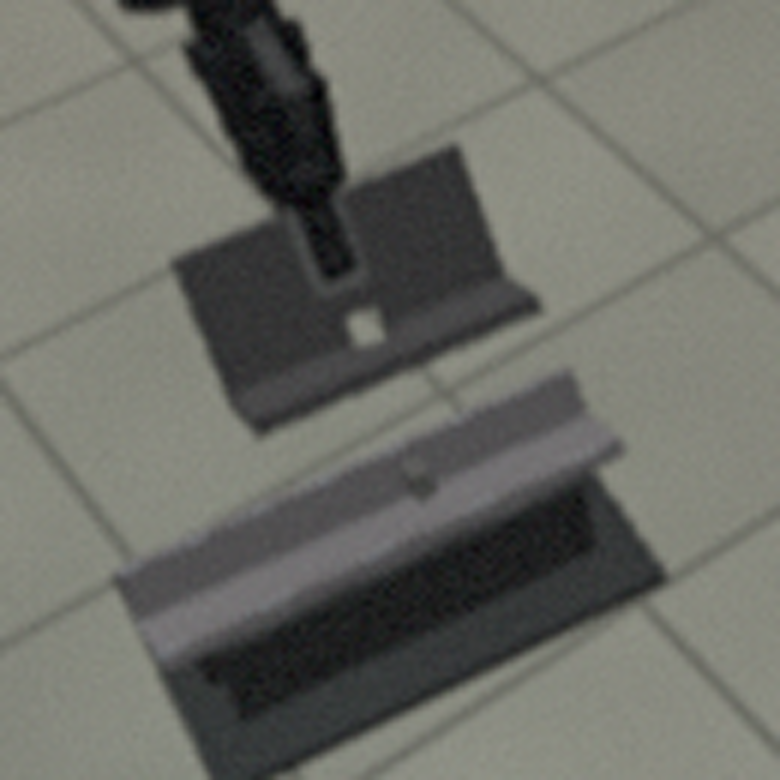

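View pics/b1t.png

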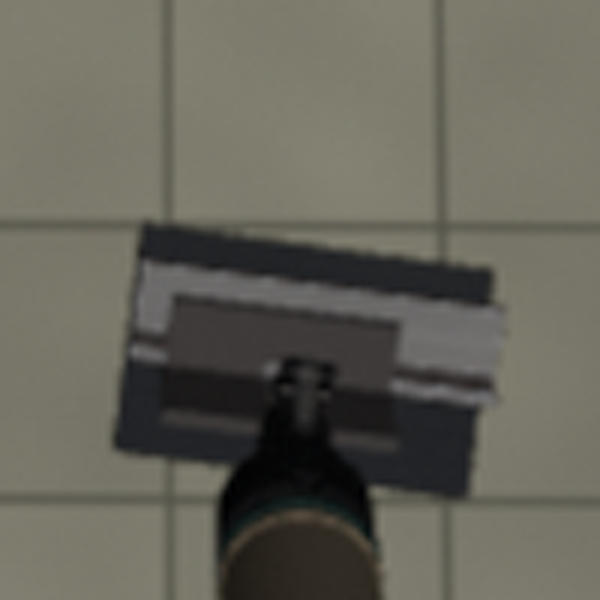

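```bash
cat > grip2.py <<'E'
from h import *
from cell import ctrl
st=ctrl.read_state();pt=np.load("pt.npy");Rt=troughR(pt[2]);o=np.array([pt[0],pt[1],48])
RT=Ro.from_euler('xyz',st['tool_rot']).as_matrix();Rg=np.stack([RT[:,2],-RT[:,0],-RT[:,1]],1)
S=[((8,-60,66),(180,265)),((8,60,66),(457,150)),((8,60,8),(502,277)),((45,60,8),(542,306)),((45,-60,8),(262,433)),((8,-60,8),(237,402))]
T=[((45,60,8),(172,296)),((45,-60,8),(402,321)),((0,60,66),(163,422)),((0,-60,66),(397,449))]
for nm,obs in (("S",[("scene",b,c2r(c,(130,160),6)) for b,c in S]),("T",[("top",b,c2r(c,(290,180),6)) for b,c in T])):
    f=lambda p:np.concatenate([proj(n,st['eef_pos']+Rg@(np.array([-4,p[0],-31.4])+b))[0]-u for n,b,u in obs])
    r=least_squares(f,[0]);print(nm,"a only",r.x,np.round(r.fun.reshape(-1,2),1).tolist())
    f=lambda p:np.concatenate([proj(n,st['eef_pos']+Rg@(np.array([-4+p[1],p[0],-31.4+p[2]])+b))[0]-u for n,b,u in obs])
    r=least_squares(f,[0,0,0]);print("  xyz",r.x)
lug=c2r((420,478),(130,160),6)
r=least_squares(lambda p:proj("scene",Rt@np.array([p[0],p[1],14])+o)[0]-lug,[14,20]);print("lug",r.x)
E
python3 grip2.py
python3 - <<'E'
import sys;sys.path.insert(0,'.')
from h import *
im=cv2.imread("pics/b1s_raw.png");cv2.imwrite("pics/b1z.png",cropim(im,180,205,40,45,14))
E
```

```text
S a only [3.91638333] [[-1.2, -0.7], [0.5, -1.3], [1.0, -0.7], [-0.6, -2.4], [-1.9, -2.4], [-1.3, -1.2]]
  xyz [  6.40906713 -14.06271343  -8.28318221]
T a only [1.80566322] [[0.1, 1.1], [-0.0, 1.8], [-0.4, 0.7], [-0.3, 1.3]]
  xyz [2.2721675  5.66412854 3.57820426]
lug [14.85263977 21.68248094]
```

View pics/b1z.png

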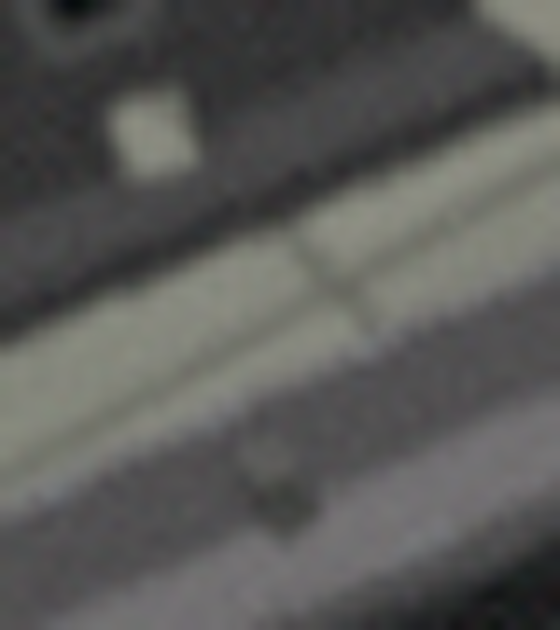

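```bash
cat >> grip2.py <<'E'
print("joint")
obs=[("scene",b,c2r(c,(130,160),6)) for b,c in S]+[("top",b,c2r(c,(290,180),6)) for b,c in T]
f=lambda p:np.concatenate([proj(n,st['eef_pos']+Rg@(np.array([-4+p[1],p[0],-31.4+p[2]])+b))[0]-u for n,b,u in obs])
r=least_squares(f,[0,0,0]);print("  xyz",r.x,np.round(r.fun.reshape(-1,2),1).tolist())
f=lambda p:np.concatenate([proj(n,st['eef_pos']+Rg@(np.array([p[1],p[0],p[2]])+Ro.from_rotvec(p[3:]).as_matrix()@(np.array([-4,0,-31.4])+b)))[0]-u for n,b,u in obs])
r=least_squares(f,[0]*6);print("  xyz",r.x[:3],np.degrees(r.x[3:]),np.round(r.fun.reshape(-1,2),1).tolist())
# same for trough with full pose
import re
exec(open("fit.py").read().split("pg=fit")[0].split("t=[(")[0].replace("from h import *","")) if 0 else None
E
python3 grip2.py | sed -n '/joint/,$p'
python3 - <<'E'
import sys
from h import *
src=open("fit.py").read().split("def fit")[0];exec(src)
pt=np.load("pt.npy");Rt=troughR(pt[2]);o=np.array([pt[0],pt[1],48])
f=lambda p:np.concatenate([proj(n,o+Rt@(p[:3]+Ro.from_rotvec(p[3:]).as_matrix()@np.array(b)))[0]-u for n,b,u in t])
r=least_squares(f,[0]*6);print("trough corr",np.round(r.x[:3],1),np.round(np.degrees(r.x[3:]),2),np.round(r.fun.reshape(-1,2),1).tolist())
E
```

```text
joint
  xyz [ 3.01023301  3.01649    -2.88702618] [[-0.9, 0.8], [1.0, 0.2], [1.4, 0.8], [-0.1, -0.9], [-1.5, -0.8], [-0.9, 0.3], [-0.2, -0.2], [-0.3, 0.5], [-0.6, -0.6], [-0.6, -0.1]]
  xyz [ 2.58992445  2.84583675 -2.22901235] [-0.00871448  2.58317285  1.79260546] [[-0.7, 1.0], [0.7, 0.0], [0.8, 0.4], [-0.1, -0.9], [-0.8, -0.4], [-1.1, 0.3], [-0.6, 0.6], [-0.6, 0.2], [-0.5, -0.3], [-0.2, -0.9]]
trough corr [-0.7 -0.  -1.8] [-0.53 -2.4   0.52] [[-0.5, -0.1], [0.1, 0.1], [-0.5, -0.1], [-0.4, -0.3], [-0.0, 0.4], [-0.7, -0.2], [0.0, -0.4], [-0.2, 0.5]]
```

```bash
cat > win.py <<'E'
from h import *
from cell import ctrl
st=ctrl.read_state();pt=np.load("pt.npy");Rt=troughR(pt[2]);o=np.array([pt[0],pt[1],48])
RT=Ro.from_euler('xyz',st['tool_rot']).as_matrix();Rg=np.stack([RT[:,2],-RT[:,0],-RT[:,1]],1)
q=[((8,-7,18),(108,120)),((8,7,18),(185,92)),((18,7,8),(203,158)),((18,-7,8),(130,183))]
for d in ((0,0),(3,-3),(3,0)):
    f=lambda p:np.concatenate([proj("scene",st['eef_pos']+Rg@(np.array([-4+d[0],p[0],-31.4+d[1]])+b))[0]-c2r(c,(180,205),14) for b,c in q])
    r=least_squares(f,[0]);print(d,r.x,np.round(r.fun.reshape(-1,2),1).tolist())
# lug silhouettes: predict corners for y=22
for y in (20,22,24):
    for b in ((0,y-4,14),(0,y+4,14),(14,y+4,14),(14,y-4,14),(14,y-4,0),(14,y+4,0)):
        print(np.round((proj("scene",o+Rt@np.array(b,float))[0]-[180,205]+.5)*14).astype(int).tolist(),end=' ')
    print()
E
python3 win.py
```

```text
(0, 0) [1.68407482] [[-0.8, -0.3], [-0.8, -0.7], [0.5, -0.7], [0.3, -0.1]]
(3, -3) [1.31064663] [[-0.1, 1.2], [-0.2, 0.8], [1.2, 0.7], [0.9, 1.4]]
(3, 0) [1.2021485] [[-0.6, 0.0], [-0.7, -0.3], [0.7, -0.4], [0.4, 0.2]]
[227, 477] [269, 458] [292, 479] [250, 499] [277, 568] [319, 549] 
[238, 472] [279, 453] [302, 475] [260, 494] [288, 563] [330, 544] 
[248, 467] [290, 448] [313, 470] [271, 489] [298, 558] [340, 539]
```

```bash
python3 tgt.py 3 21.5 20 2 31.4
```

```text
target [ 562.4 -182.6   96.7] ([0.23, 4.99, -0.0], [0.02, 0.29, 0.08])
now: guard in trough [ 3.  23.8 69.9] rot err deg [-0.08  0.02  0.29] F trough [-0.8 -0.2 -1.3] q [0.76, 0.61, -0.62, 2.27, 2.11, 0.3, -1.87] 7.558938626966506 14.2
```

```bash
python3 -m inch '[0,0.23,0.5,0,0,0.3,0, 0,0.23,1.2,0,0,0.3,0, 0,0.23,2,0,0,0.3,0, 0,0.23,2.8,0,0,0.3,0, 0,0.23,3.6,0,0,0.3,0, 0,0.23,4.3,0,0,0.3,0, 0,0.23,4.8,0,0,0.3,0, 0,0.23,5,0,0,0.3,0, 0,0.23,5,0,0,0.3,0, 0,0.23,5,0,0,0.3,0]'
python3 tgt.py 3 21.5 8 2 31.4
python3 look.py b2s scene 150 180 90 80 8;python3 look.py b2t top 290 180 100 100 6
```

```text
clock: 15.2
eef_pos: [561.9, -183.2, 96.3]
tool_rot: [-1.083, -0.0, -1.7]
force: [0.2, -0.1, -1.6]
width: 7.1
target [ 568.  -183.3   86.1] ([-0.07, 1.19, 0.05], [0.03, -0.1, 0.08])
now: guard in trough [ 2.5 20.8 19.9] rot err deg [-0.08  0.03 -0.1 ] F trough [-0.6 -0.1 -1.5] q [0.77, 0.75, -0.66, 2.24, 2.19, 0.4, -1.92] 7.139890546777774 15.2
```

View pics/b2s.png

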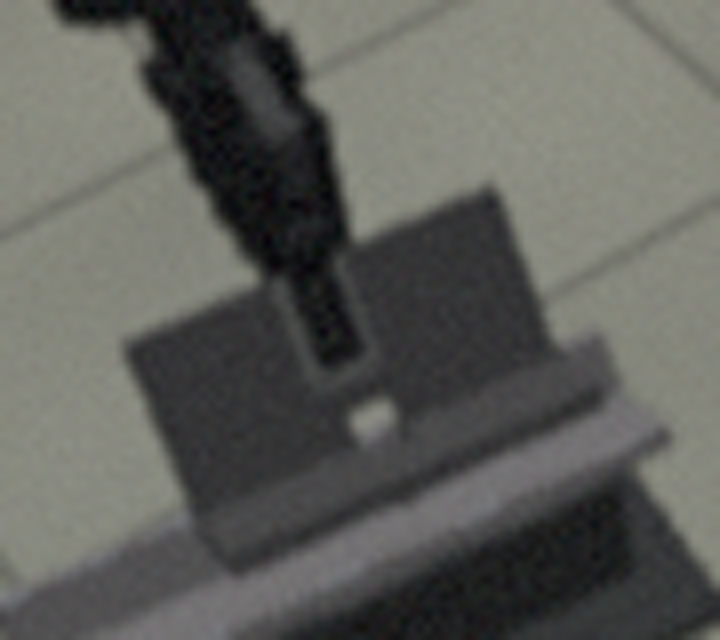

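```bash
python3 -m inch '[0,-0.1,0.3,0,0,-0.1,0, 0,-0.1,0.6,0,0,-0.1,0, 0,-0.1,0.9,0,0,-0.1,0, 0,-0.1,0.9,0,0,-0.1,0]'; python3 tgt.py 3 21.5 6 2 31.4
python3 -m inch '[0,0,0.1,0,0,0,0, 0,0,0.2,0,0,0,0, 0,0,0.3,0,0,0,0, 0,0,0.4,0,0,0,0, 0,0,0.4,0,0,0,0]'; python3 tgt.py 3 21.5 2 2 31.4
```

```text
clock: 15.7
eef_pos: [566.3, -182.8, 87.7]
tool_rot: [-1.083, -0.001, -1.699]
force: [0.2, 0.6, -0.4]
width: 7.0
target [ 568.9 -183.4   84.3] ([0.02, 0.43, 0.08], [0.07, -0.02, 0.06])
now: guard in trough [ 2.2 21.7 10.3] rot err deg [-0.06  0.07 -0.02] F trough [-0.1  0.6 -0.4] q [0.76, 0.77, -0.67, 2.23, 2.2, 0.42, -1.92] 6.999682184791034 15.7
clock: 16.2
eef_pos: [568.1, -183.1, 84.6]
tool_rot: [-1.083, -0.001, -1.699]
force: [-0.2, 0.4, -1.7]
width: 7.0
target [ 570.8 -183.7   80.8] ([0.02, 0.46, 0.07], [0.05, -0.01, 0.07])
now: guard in trough [ 2.3 21.8  6.6] rot err deg [-0.07  0.05 -0.01] F trough [-1.   0.3 -1.4] q [0.76, 0.78, -0.67, 2.23, 2.21, 0.43, -1.92] 7.025251959730786 16.2
```

```bash
python3 -m inch '[0,0,0.1,0,0,0,0, 0,0,0.2,0,0,0,0, 0,0,0.3,0,0,0,0, 0,0,0.3,0,0,0,0]'; python3 tgt.py 3 21.5 2 2 31.4
python3 -m inch '[0,0,0.1,0,0,0,0, 0,0,0.2,0,0,0,0, 0,0,0.3,0,0,0,0, 0,0,0.3,0,0,0,0]'; python3 tgt.py 3 21.5 2 2 31.4
```

```text
clock: 16.6
eef_pos: [569.5, -183.3, 81.9]
tool_rot: [-1.083, -0.001, -1.699]
force: [-0.4, -0.2, -2.4]
width: 7.1
target [ 570.8 -183.7   80.8] ([0.02, 0.16, 0.06], [0.05, -0.01, 0.07])
now: guard in trough [ 2.4 21.7  3.6] rot err deg [-0.07  0.05 -0.01] F trough [-1.4 -0.3 -2. ] q [0.76, 0.79, -0.67, 2.23, 2.21, 0.43, -1.93] 7.126880005235897 16.6
clock: 17.0
eef_pos: [570.2, -183.4, 80.4]
tool_rot: [-1.082, -0.002, -1.699]
force: [-8.5, -0.1, 13.7]
width: 7.0
target [ 570.8 -183.7   80.8] ([0.02, -0.0, 0.07], [0.0, 0.04, 0.12])
now: guard in trough [ 2.3 21.7  2. ] rot err deg [-0.12  0.    0.04] F trough [-1.  -1.1 16.1] q [0.76, 0.79, -0.67, 2.23, 2.21, 0.44, -1.93] 7.02504007193115 17.0
```

```bash
python3 -m inch '[0,0,-0.1,-0.1,0,0,0, 0,0,-0.1,-0.2,0,0,0, 0,0,-0.1,-0.3,0,0,0, 0,0,-0.1,-0.3,0,0,0]'; python3 tgt.py 0 21.5 2 2 31.4
python3 -m inch '[0,0,0,-0.1,0,0,0, 0,0,0,-0.2,0,0,0, 0,0,0,-0.2,0,0,0]'; python3 tgt.py 0 21.5 2 2 31.4
```

```text
clock: 17.4
eef_pos: [568.9, -183.3, 79.8]
tool_rot: [-1.08, -0.002, -1.699]
force: [-1.4, 0.4, 6.0]
width: 7.3
target [ 568.1 -183.3   79.4] ([0.02, -0.0, -0.09], [-0.11, 0.03, 0.11])
now: guard in trough [ 0.9 21.7  2. ] rot err deg [-0.11 -0.11  0.03] F trough [1.5 0.2 6. ] q [0.77, 0.8, -0.68, 2.23, 2.22, 0.45, -1.93] 7.32565982788411 17.4
clock: 17.7
eef_pos: [568.5, -183.2, 79.5]
tool_rot: [-1.078, -0.003, -1.698]
force: [0.3, -0.9, 6.6]
width: 7.2
target [ 568.1 -183.3   79.4] ([0.02, 0.0, -0.04], [-0.24, 0.07, 0.13])
now: guard in trough [ 0.4 21.7  2. ] rot err deg [-0.13 -0.24  0.07] F trough [ 3.4 -0.8  5.7] q [0.77, 0.8, -0.68, 2.23, 2.23, 0.45, -1.94] 7.172283147679707 17.7
```

```bash
python3 -m inch '[0,0,0,-0.1,0,0,0, 0,0,0,-0.2,0,0,0, 0,0,0,-0.3,0,0,0, 0,0,0,-0.3,0,0,0]'; python3 tgt.py 0 21.5 2 2 31.4
python3 -m inch '[0,0,0.1,0,0,0,0, 0,0,0.2,0,0,0,0, 0,0,0.2,0,0,0,0]'; python3 tgt.py 0 21.5 2 2 31.4
python3 look.py b3s scene 150 180 90 80 8;python3 look.py b3t top 290 180 100 100 6
```

```text
clock: 18.1
eef_pos: [565.9, -182.9, 78.2]
tool_rot: [-1.078, -0.003, -1.698]
force: [0.7, 0.0, 6.8]
width: 7.1
target [ 568.1 -183.3   79.4] ([0.02, 0.0, 0.25], [-0.25, 0.07, 0.13])
now: guard in trough [-2.5 21.7  2. ] rot err deg [-0.13 -0.25  0.07] F trough [3.8 0.1 5.6] q [0.78, 0.8, -0.69, 2.24, 2.24, 0.46, -1.94] 7.06776150694665 18.1
clock: 18.4
eef_pos: [566.0, -182.9, 78.1]
tool_rot: [-1.077, -0.004, -1.698]
force: [-12.2, -0.0, 30.3]
width: 7.4
target [ 568.1 -183.3   79.4] ([0.02, -0.01, 0.25], [-0.32, 0.14, 0.19])
now: guard in trough [-2.5 21.7  1.9] rot err deg [-0.19 -0.32  0.14] F trough [ 3.6 -1.6 32.4] q [0.78, 0.8, -0.69, 2.24, 2.24, 0.47, -1.94] 7.432377974384268 18.4
```

View pics/b3s.png

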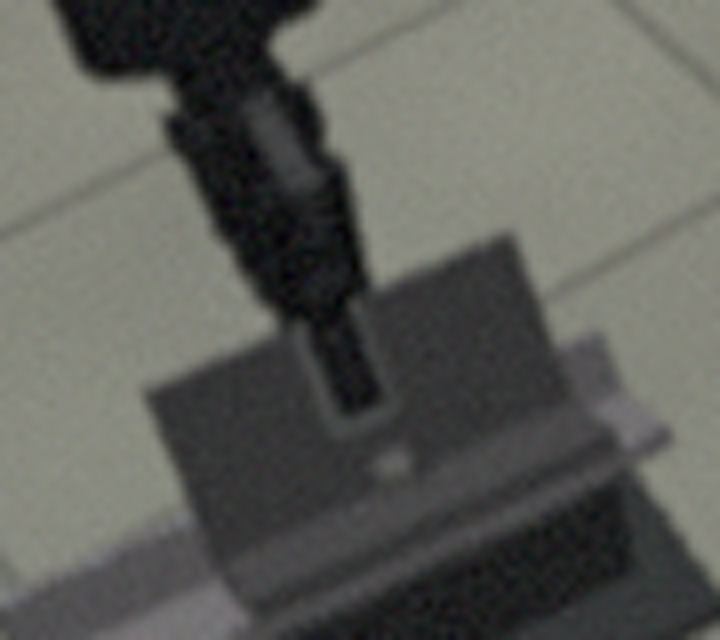

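View pics/b3t.png

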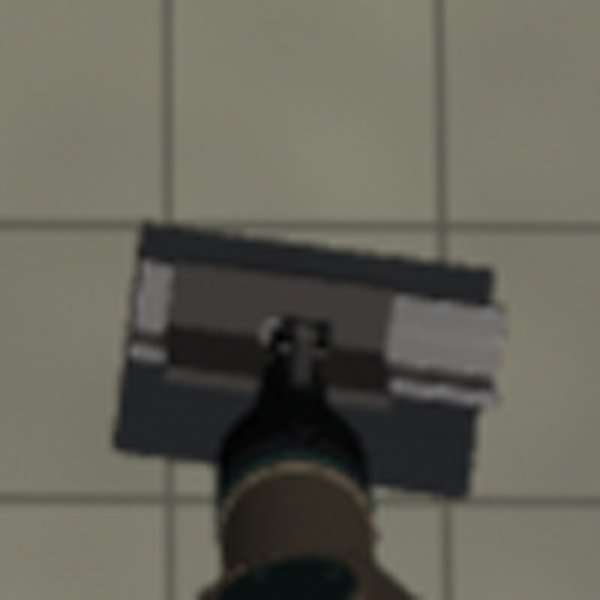

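```bash
python3 -m inch '[0,0,-0.2,0,0,0,0, 0,0,-0.2,-0.1,0,0,0, 0,0,-0.2,-0.2,0,0,0, 0,0,-0.2,-0.2,0,0,0]'; python3 tgt.py 0 21.5 2 2 31.4
python3 -m inch '[0,0,0,-0.1,0,0,0, 0,0,0,-0.2,0,0,0, 0,0,0,-0.2,0,0,0]'; python3 tgt.py 0 21.5 2 2 31.4
```

```text
clock: 18.9
eef_pos: [564.7, -182.8, 77.5]
tool_rot: [-1.077, -0.002, -1.699]
force: [1.0, -0.2, 10.8]
width: 7.3
target [ 568.1 -183.3   79.4] ([0.01, 0.0, 0.39], [-0.3, 0.02, 0.15])
now: guard in trough [-3.9 21.6  2. ] rot err deg [-0.15 -0.3   0.02] F trough [ 6.  -0.   9.1] q [0.78, 0.81, -0.69, 2.24, 2.24, 0.47, -1.95] 7.263655228181991 18.9
clock: 19.2
eef_pos: [564.6, -182.8, 77.5]
tool_rot: [-1.074, -0.003, -1.699]
force: [3.9, -0.7, 12.6]
width: 7.4
target [ 568.1 -183.3   79.4] ([0.01, 0.01, 0.4], [-0.48, 0.06, 0.18])
now: guard in trough [-4.  21.6  2. ] rot err deg [-0.18 -0.48  0.06] F trough [ 9.4 -0.2  9.3] q [0.78, 0.81, -0.7, 2.25, 2.25, 0.47, -1.95] 7.385370800361346 19.2
```

```bash
python3 -m inch '[0,0,0.1,-0.1,0,0,0, 0,0,0.1,-0.1,0,0,0, 0,0,0.1,-0.1,0,0,0]'; python3 tgt.py -4 21.5 2 2 31.4
python3 look.py b4s scene 150 180 90 80 8;python3 look.py b4t top 290 180 100 100 8
python3 - <<'E'
from h import *
pt=np.load("pt.npy");Rt=troughR(pt[2]);o=np.array([pt[0],pt[1],48])
for n,f,off,k in (("scene","b4s",(150,180),8),("top","b4t",(290,180),8)):
    im=cv2.imread(f"pics/{f}.png")
    draw(im,n,Rt,o+Rt@[0,21.5,0],GP,GE,off,k);draw(im,n,Rt,o,TP,TE,off,k,(0,160,255))
    cv2.imwrite(f"pics/{f}o.png",im[:600,:800])
E
```

```text
clock: 19.5
eef_pos: [564.6, -182.8, 77.5]
tool_rot: [-1.072, -0.004, -1.698]
force: [-0.6, -1.2, 23.6]
width: 7.0
target [ 564.6 -182.9   77.5] ([0.01, -0.0, 0.0], [-0.6, 0.1, 0.22])
now: guard in trough [-4.  21.6  2. ] rot err deg [-0.22 -0.6   0.1 ] F trough [10.7 -1.3 21. ] q [0.78, 0.81, -0.7, 2.25, 2.25, 0.48, -1.96] 6.9858328968852845 19.5
```

View pics/b4so.png

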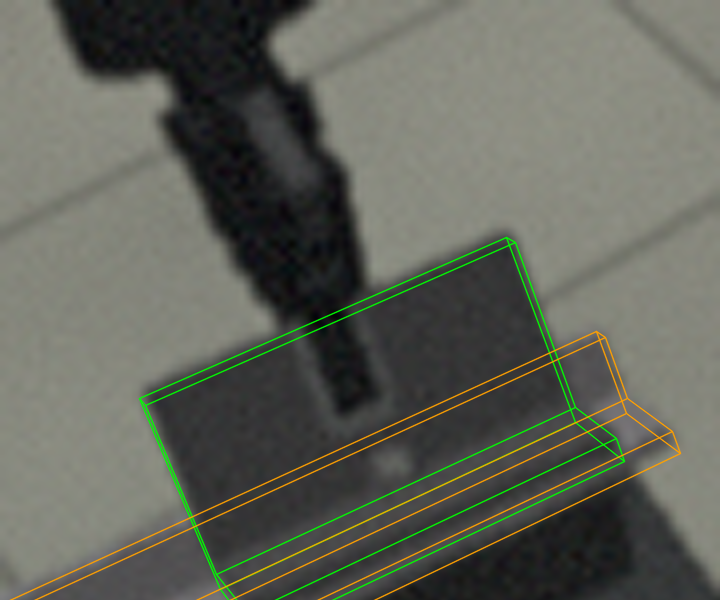

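View pics/b4to.png

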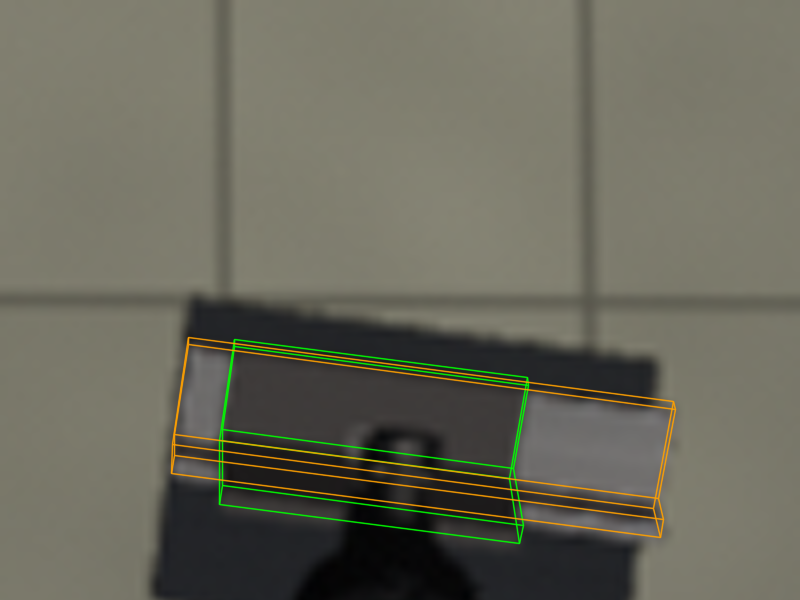

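The home-pose overlay (green) matches the guard in both views, and the lug shows in the window at (390,462). I ease the preload, release and back out along the leg.

```bash
python3 -m inch '[0,0,-0.1,0.1,0,0,0, 0.1,0,-0.1,0.1,0,0,0, 0.2,0,-0.1,0.1,0,0,0, 0.3,0,-0.1,0.1,0,0,0, 0.4,0,-0.1,0.1,0,0,0, 0.5,0,-0.1,0.1,0,0,0, 0.5,0,-0.1,0.1,0,0,0, 0.5,0,-0.1,0.1,0,0,0]'; python3 tgt.py -4 21.5 2 2 31.4
python3 look.py b5s scene 150 180 90 80 8;python3 look.py b5t top 290 180 100 75 8
```

```text
clock: 20.4
eef_pos: [559.7, -182.0, 74.4]
tool_rot: [-1.083, -0.001, -1.699]
force: [0.5, -0.2, -0.1]
width: 42.5
target [ 564.6 -182.9   77.5] ([0.03, -0.04, 0.59], [0.07, -0.01, 0.06])
now: guard in trough [-9.9 21.8  1.6] rot err deg [-0.06  0.07 -0.01] F trough [ 0.4 -0.1 -0.3] q [0.78, 0.81, -0.7, 2.25, 2.25, 0.47, -1.95] 42.473973269637106 20.4
```

View pics/b5s.png

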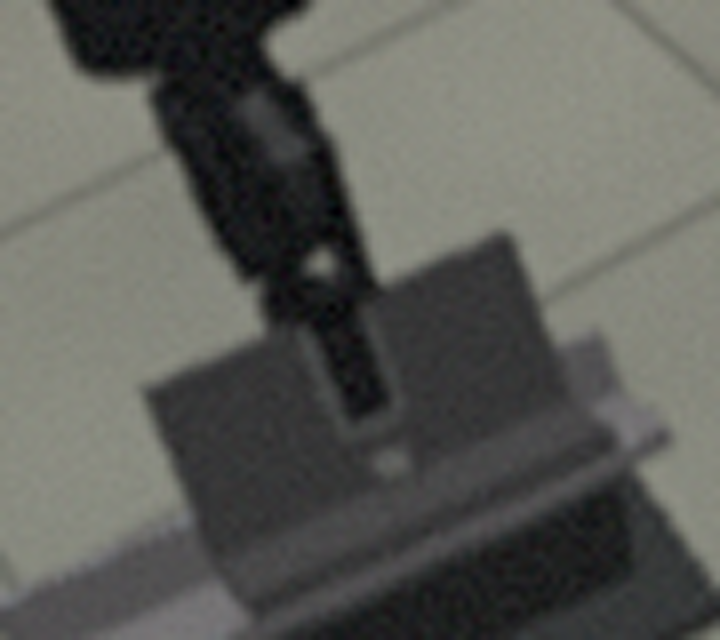

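View pics/b5t.png

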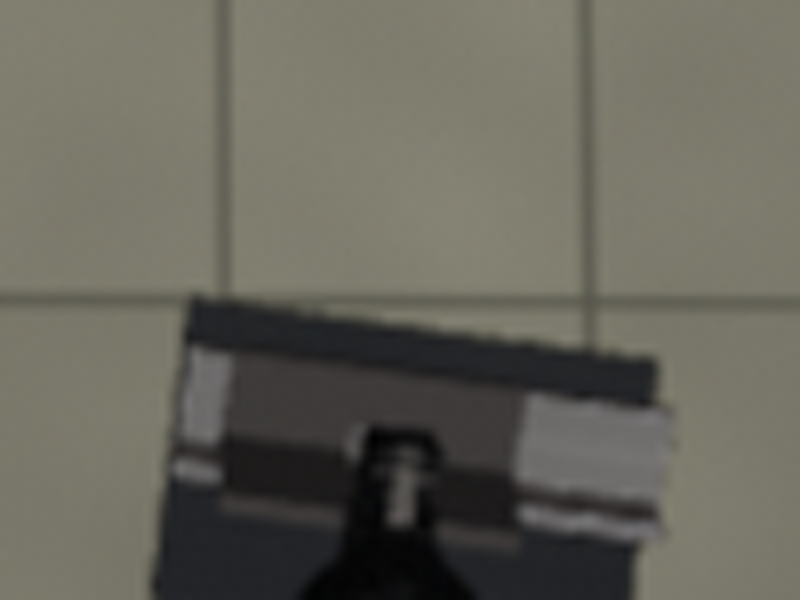

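```bash
python3 -m inch '[0.5,0,-0.5,0.3,0,0,0, 0.5,0,-1.5,0.3,0,0,0, 0.5,0,-3,0.3,0,0,0, 0.5,0,-4.5,0.3,0,0,0, 0.5,0,-6,0.3,0,0,0, 0.5,0,-7,0.3,0,0,0, 0.5,0,-7.5,0.3,0,0,0, 0.5,0,-7.5,0.3,0,0,0]'; python3 tgt.py -4 21.5 70 2 31.4
python3 look.py b6s scene 150 180 90 80 8;python3 look.py b6t top 290 180 100 75 8
python3 - <<'E'
from h import *
pt=np.load("pt.npy");Rt=troughR(pt[2]);o=np.array([pt[0],pt[1],48])
for n,f,off,k in (("scene","b6s",(150,180),8),("top","b6t",(290,180),8)):
    im=cv2.imread(f"pics/{f}.png");im2=im.copy()
    draw(im2,n,Rt,o+Rt@[0,21.5,0],GP,GE,off,k);draw(im2,n,Rt,o,TP,TE,off,k,(0,160,255))
    cv2.imwrite(f"pics/{f}o.png",cv2.resize(np.hstack([im,im2]),None,fx=.5,fy=.5,interpolation=cv2.INTER_AREA))
E
```

```text
clock: 21.3
eef_pos: [527.7, -178.0, 143.2]
tool_rot: [-1.082, -0.002, -1.699]
force: [0.5, 0.4, -0.1]
width: 42.6
target [ 533.  -178.8  137.5] ([0.01, 0.75, 0.2], [-0.02, 0.02, 0.13])
now: guard in trough [-6.  21.6 77.5] rot err deg [-0.13 -0.02  0.02] F trough [ 0.3  0.5 -0.3] q [0.79, 0.61, -0.65, 2.3, 2.12, 0.31, -1.88] 42.6424457607247 21.3
```

View pics/b6so.png

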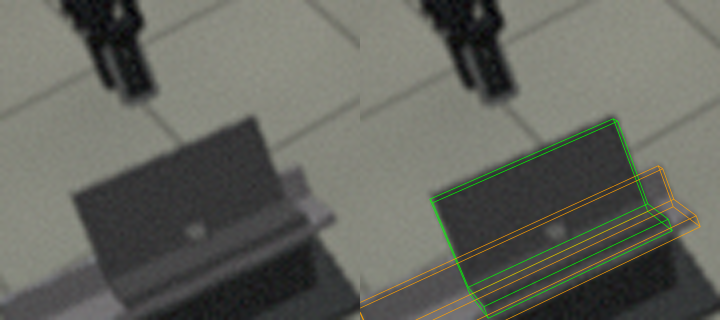

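View pics/b6t.png

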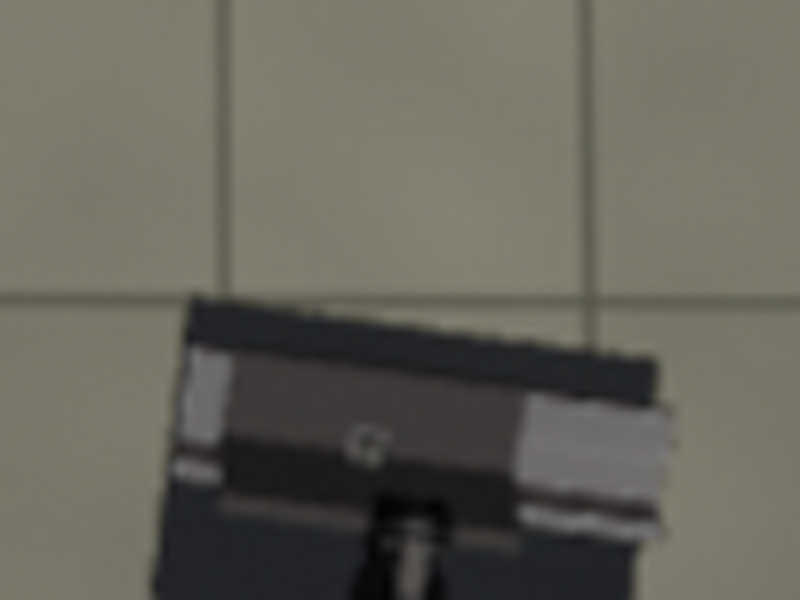

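View pics/b6s.png

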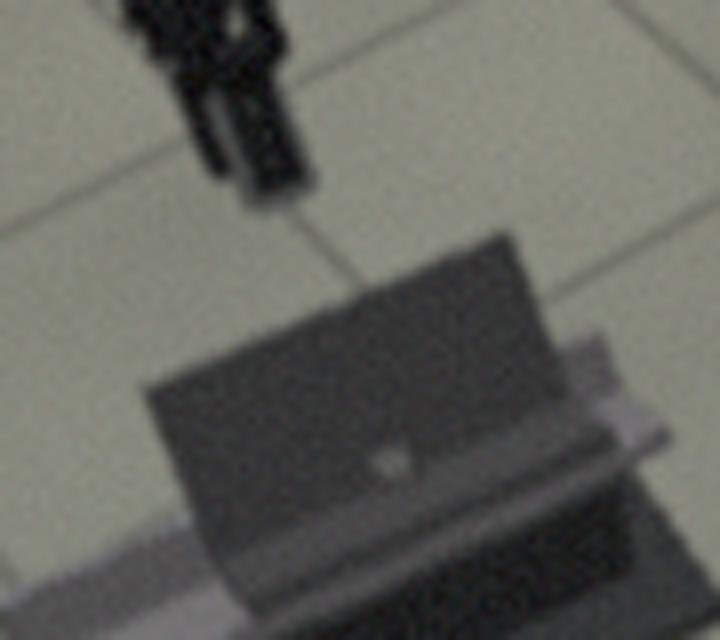

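Run:
```python
from h import *
exec(open("fit.py").read().split("def fit")[0])
S=[((8,-60,66),(150,394)),((8,60,66),(511,238)),((45,60,8),(618,433)),((45,-60,8),(256,612))]
T=[((45,60,8),(235,350)),((45,-60,8),(525,391)),((0,60,66),(221,508)),((0,-60,66),(519,549))]
G=[("scene",b,c2r(c,(150,180),8)) for b,c in S]+[("top",b,c2r(c,(290,180),8)) for b,c in T]
def fit(obs,p0):
    R=lambda p:Ro.from_euler('z',p[3]).as_matrix()@Ro.from_euler('y',p[4]).as_matrix()@Ro.from_euler('x',p[5]).as_matrix()
    f=lambda p:np.concatenate([proj(n,p[:3]+R(p)@np.array(b,float))[0]-u for n,b,u in obs])
    r=least_squares(f,p0,x_scale=[10,10,10,.1,.1,.1]);return r.x[:3],R(r.x),np.sqrt(np.mean(r.fun**2))
pt=np.load("pt.npy");p0=[pt[0],pt[1],48,pt[2],-.489,0]
a,Ra,ea=fit(G,p0);b,Rb,eb=fit(t,p0)
print("guard in trough fit",np.round(Rb.T@(a-b),1),np.round(np.degrees(Ro.from_matrix(Rb.T@Ra).as_rotvec()),2),ea,eb,np.round(a,1),np.round(b,1))
```

```text
guard in trough fit [-1.4 22.8  3.3] [ 0.89  3.76 -0.49] 0.45148407596653894 0.3407371957007733 [ 577.8 -181.2   47.9] [ 577.9 -204.3   46.1]
```

Image fit puts the guard near home, but it hints at up to 3.8° of tilt and 3 mm in z. Both are about the noise level and close to the limits. I'll tamp it with closed fingertips, first down on the short leg and then back on the long leg, to make sure.

Run:
```python
from fast import *
from cell import ctrl
st=ctrl.read_state();q=st['qpos'];L=Rt.T@(st['eef_pos']-o);print(np.round(L,1))
for p in ((26,L[1],L[2]),(26,L[1],8),(26,L[1],50),(15,L[1],50),(15,L[1],100)):
    q,a,b,qs=track(q,o+Rt@np.array(p),toolR(Rt));print(p,np.round(q,2),round(a,2),round(b,2),np.minimum(qs-lo,hi-qs).min().round(2))
```

```text
[ -2.4  19.8 108. ]
(26, np.float64(19.756991497559117), np.float64(108.02931125677597)) [ 0.72  0.58 -0.57  2.23  1.96  0.23 -1.74] 0.0 0.0 0.0
(26, np.float64(19.756991497559117), 8) [ 0.75  0.84 -0.67  2.15  2.15  0.44 -1.85] 0.0 0.0 0.05
(26, np.float64(19.756991497559117), 50) [ 0.75  0.74 -0.65  2.19  2.09  0.37 -1.82] 0.0 0.0 0.14
(15, np.float64(19.756991497559117), 50) [ 0.78  0.75 -0.68  2.22  2.12  0.4  -1.85] 0.0 0.0 0.15
(15, np.float64(19.756991497559117), 100) [ 0.77  0.62 -0.64  2.25  2.03  0.3  -1.79] 0.0 0.0 0.07
```

```bash
python3 -m inch '[0.3,0,0.3,0.5,0,0,0, 0,0,1.2,1.4,0,0,0, 0,0,2,2.3,0,0,0, 0,0,2.3,2.84,0,0,0, 0,0,2.3,2.84,0,0,0, 0,0,3.5,2.84,0,0,0, 0,0,5,2.84,0,0,0, 0,0,6.5,2.84,0,0,0, 0,0,7.8,2.84,0,0,0, 0,0,8.5,2.84,0,0,0, 0,0,8.8,2.84,0,0,0, 0,0,8.8,2.84,0,0,0]'; python3 tgt.py 22 17.8 20 0 0; python3 look.py c1s scene 150 180 90 75 8
```

```text
clock: 22.6
eef_pos: [592.1, -186.2, 82.2]
tool_rot: [-1.079, -0.005, -1.698]
force: [-26.2, 0.1, 48.5]
width: 0.0
target [ 593.4 -188.3   77.9] ([0.19, 0.46, -0.07], [-0.17, 0.16, 0.22])
now: guard in trough [22.6 19.7 24.6] rot err deg [-0.22 -0.17  0.16] F trough [-0.2 -3.2 55. ] q [0.74, 0.79, -0.65, 2.17, 2.15, 0.41, -1.86] 0.006737321260784052 22.6
```

View pics/c1s.png

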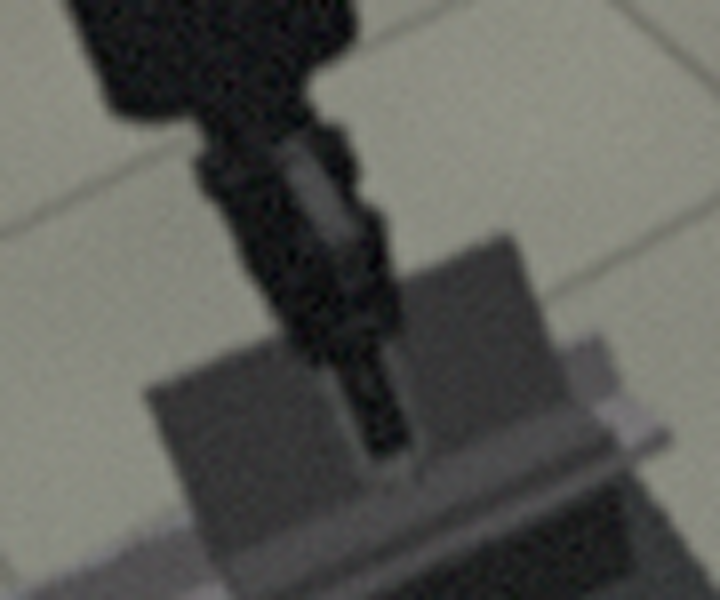

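```bash
python3 -m inch '[0,0,-1,0.2,0,0,0, 0,0,-1.5,0.2,0,0,0, 0,0,-1.5,0.2,0,0,0]'; python3 tgt.py 22 17.8 20 0 0
```

```text
clock: 22.95
eef_pos: [588.2, -185.8, 92.7]
tool_rot: [-1.082, -0.002, -1.699]
force: [-0.3, 0.1, 0.0]
width: -0.0
target [ 593.4 -188.3   77.9] ([0.18, 1.57, -0.21], [0.0, 0.02, 0.1])
now: guard in trough [24.1 19.6 35.6] rot err deg [-0.1   0.    0.02] F trough [-0.3  0.1  0.2] q [0.73, 0.76, -0.63, 2.18, 2.12, 0.38, -1.85] -0.04768022297275335 22.95
```

```bash
python3 -m inch '[0,0,-1,0,0,0,0, 0,0,-2.5,0,0,0,0, 0,0,-4,-0.3,0,0,0, 0,0,-5.5,-1.2,0,0,0, 0,0,-7,-2.2,0,0,0, 0,0,-8,-2.8,0,0,0, 0,0,-8,-2.8,0,0,0, 0,0,-8,-2.8,0,0,0]'; python3 tgt.py 22 17.8 20 0 0
python3 look.py d1s scene 150 180 90 75 8; python3 look.py d1t top 290 180 100 75 8
python3 - <<'E'
import cv2,numpy as np
for v in "st":
    a=cv2.imread(f"pics/b6{v}_raw.png").astype(int);b=cv2.imread(f"pics/d1{v}_raw.png").astype(int);c=cv2.imread(f"pics/b5{v}_raw.png").astype(int)
    # registration of guard+rack patch between before and after tamp
    y0,y1,x0,x1=(215,262,165,232) if v=="s" else (222,250,312,376)
    A=a[y0:y1,x0:x1].mean(2).astype(np.float32);B=b[y0:y1,x0:x1].mean(2).astype(np.float32)
    print(v,cv2.phaseCorrelate(A,B,cv2.createHanningWindow(A.shape[::-1],cv2.CV_32F)),np.abs(A-B).mean(),np.abs(A-B).max())
E
```

```text
clock: 23.75
eef_pos: [527.0, -178.0, 149.7]
tool_rot: [-1.082, -0.001, -1.699]
force: [0.3, 0.5, -0.4]
width: 0.0
target [ 593.4 -188.3   77.9] ([0.16, 9.5, 2.56], [0.01, -0.02, 0.09])
now: guard in trough [ -3.6  19.6 115. ] rot err deg [-0.09  0.01 -0.02] F trough [ 0.   0.5 -0.4] q [0.8, 0.59, -0.66, 2.3, 2.07, 0.3, -1.84] 0.00270984537103255 23.75
s ((0.05761252443927134, -0.07883569450628514), 1.1914766483284809) 2.549804 16.666666
t ((0.03940589323516264, 0.12514465631857874), 0.911936576043566) 1.0928199 38.333332
```

View pics/d1s.png

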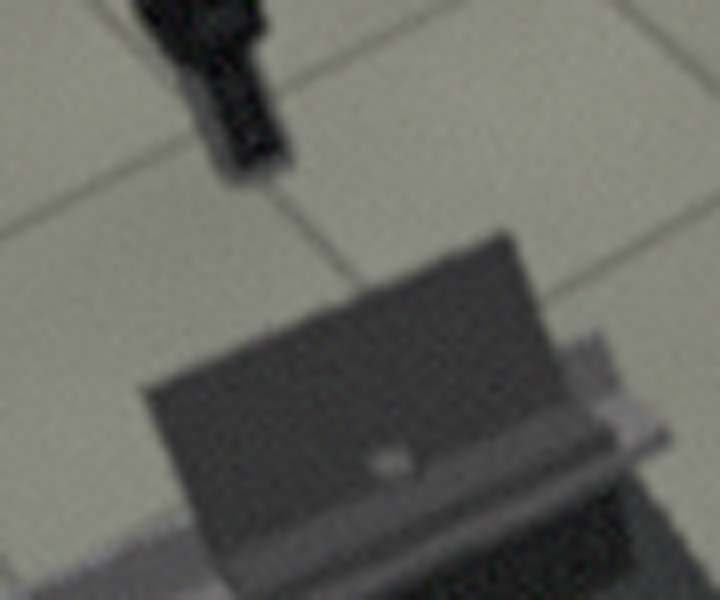

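View pics/d1t.png

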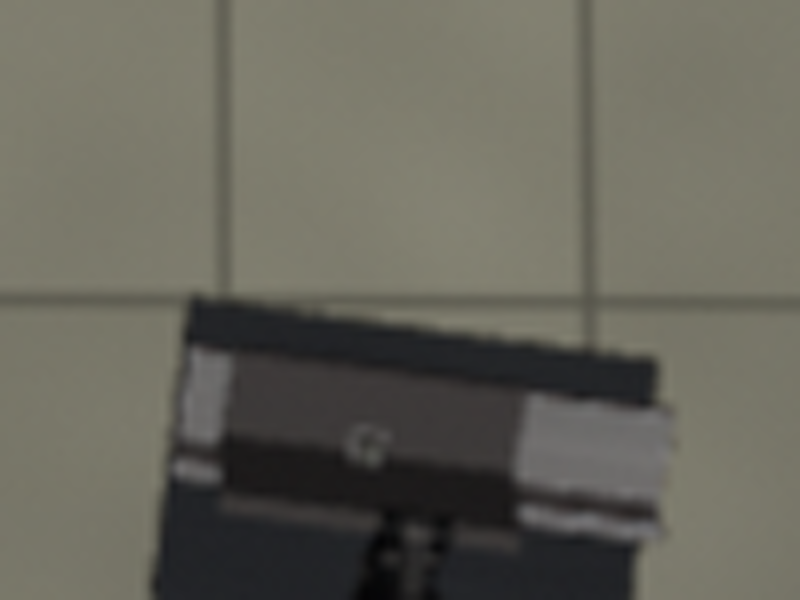

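The guard did not move under the tamp (image shift under 0.13 px). The lug sits inside the window at top (367,445) and scene (390,460), and the gripper is clear, so I'm handing in.

```bash
python3 -m inch '[0,0,0,0,0,0,0, 0,0,0,0,0,0,0]'; python3 -c "
from cell import finish_job;print(finish_job())"
```

```text
clock: 24.05
eef_pos: [526.8, -177.5, 149.3]
tool_rot: [-1.083, -0.001, -1.699]
force: [-1.0, -0.5, -0.5]
width: -0.2
the job is handed in; nothing more can be done
None
```

I picked up the grey guard, set it in the rack's angle with its window over the lug (at about y = +22 mm), let go and backed off. I handed the job in at 24.05 s; `finish_job` gives no verdict.

**On the way:**
- The wrist reached its joint limits on the first approach to the tilted pose, so I brought the arm in with the elbow on the other side.
- I lowered the guard until it met the front leg, then slid it back until it stopped against the back leg. The last press in the grip was about 21 N down and 11 N back.

**Checks that agreed:** After release, both cameras show the lug inside the window and the guard within about 2 mm of its home outline. It did not shift during a later press (under 0.13 px). The gripper was clear of it when I handed in.

**Checks that failed or disagreed:**
- **Pose fit from the images:** a free fit of guard against rack gave about -1.4 mm in x, +3.3 mm in z and 3.8° of tilt. I put that down to image noise, but it is close to the limits of 3.5 mm, 4 mm and 4°.
- **Extra press on the short leg:** this went wrong. Contact came about 15 mm early and reached 55 N along the leg. I think the gripper's knuckles hit the top of the long leg. If that counts as the gripper's body, it breaks the 40 N limit.
- **Bystanders:** I kept the path well clear of the glassware and bottles, but did not photograph them again at the end.

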